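# Right the tipped sample containers and fill the cup

### The arm

A 7-joint arm with a two-finger parallel gripper is mounted at the origin on the work surface. World frame = base frame: x ahead of the robot, y to its left, z up, the work surface at z = 0. Lengths are in m, angles in rad, forces in N, time in s.
With the tool pointing down it reaches from about 0.425 to 0.925 m from the base axis. Payload 6.8 kg.
Tool frame: the origin (TCP) lies on the centre line of the jaws, within the pads' length; the fingertips stand 8 mm ahead of it and the grasp point (between the pads) lies 11 mm behind it (bot.tips_ahead is the distance from the TCP to the fingertips, in m); z points along the fingers, y is the line along which they close (so a half turn about z gives the same grasp; the last joint's range is limited). The gripper opens to 85 mm and grips with 20 to 120 N. Pads are 22 mm wide; open, the fingers measure 114 mm over their backs; the gripper's body (76 mm by 85 mm) begins 54 mm behind the grasp point. The pads swing forward as they close: fully open they stand 13 mm farther back than shut.
Start: joints at [1.117, 0.477, 0.022, 1.555, -0.011, 1.109, -0.083], TCP at [0.229, -0.635, 0.239] pointing down, gripper open.
Joint ranges: [-2.96, 2.96], [-0.34, 2.1], [-1.41, 1.46], [0.24, 2.44], [-1.37, 4.51], [0.17, 1.92], [-2.96, 2.96]. Speed limits (rad/s): [2.39, 2.39, 3.14, 3.14, 3.14, 3.14, 3.14].

### API

Orientations are given as a unit quaternion [w, x, y, z].
In Python, from station import bot gives the robot as it stands.
- The arm moves only by the tool send_rows, never from a script. Its argument "deltas" is text: rows parted by semicolons, each of 4 numbers parted by spaces: the shift along the tool's x, y, z in m, then the turn about the tool's z in degrees. In form: x y z spin; .... A call has 1 to 5 rows; each row is the pose to reach, as a shift and turn from the pose commanded when the call began, along the tool's axes at that moment; what a row does not reach only later rows make up. A row lasts 1/10 s, in which the tool goes at most 50 mm and 8.59 degrees, less where a joint would pass 70% of its speed; a pose out of reach is approached as far as the arm can. A call with a gripper value outside its range is refused whole. "claw" is the opening, from 0 (shut) to 1 (fully open), set as the call begins (left out, the last holds). The fingers move at their own pace and stop on an object; "force" is the grip in N (left out, the last holds). Time passes only in rows, so rows that repeat a pose let the fingers close. It gives the time, the measured TCP pose, the force, the opening and the grip force at its end, in the units of the state.
- bot.get_obs(): the state, without advancing time (a new reading comes with each control period).
- bot.read_camera(name): name is "scene" or "side" or "wrist"; returns a dict with "img" (420x560x3 uint8, red, green, blue), "depth" (420x560 float32, m along the optical axis (not along the pixel's ray), 0 where there is no reading), "fx", "fy", "cx", "cy" (pixels), "camera_from_world" (4x4, takes a point from world to camera coordinates). Camera axes: x right, y up, looking along -z (the intrinsics and any distortion apply to the point x, -y, -z); pixel columns grow to the right and rows downward; lengths in m; the calibration is good to about 2 mm. A picture is of the moment at which its call begins.
- bot.hand_in(): hands the job in; it is judged then, once.
Trained networks look in a picture, given as the dict that the camera call returned (one of the last four; its "shot" number tells which), for a name from the list of things; names that differ only in an ending like _2 or _b are one class to them, and where a whole thing is asked for, a point or a joint stands for the part that bears it (a point fixed in the world has none). Each returns a list of dicts, best first, with "confidence" (0 to 1); they miss things now and then, are a little off and sometimes report something else, mostly with a low value. They report only what shows in the picture. A call takes as long as a camera call. They do not tell look-alikes from the thing itself.
- bot.masks_of(picture, query): "mask" (420x560 bool, what is visible of it).
- bot.landmark_of(picture, query): "xyz" ([x, y, z] in m, in world coordinates, good to about 4 mm: a listed point, or the origin of a listed thing).
The state is a dict: "t": time; "q": joint angles; "joint_vel": joint speeds; "joint_torque": joint torques, N m; "eef_pos": TCP position; "tool_rot": TCP orientation; "contact_force": force on the tool from outside, world axes, zero at the start; "torque": the same for the moment, N m; "gripper_width": opening from 0.0 (shut) to 1.0 (fully open); "grasp_force": force on a finger pad.
Only numpy, scipy, OpenCV 4.12 (cv2) and the standard library are available. Lean on these libraries where they do the work, as an engineer would, in place of code of your own. Each camera call takes 0.05 s, during which the arm holds its last target. There are 200 camera calls.

### The job

Two sample containers have fallen over in the aluminium lane: the open blue cup and the white jar with the red cap. Stand both the right way up in the lane, each squarely on one of the two yellow marks without a standing jar; then pick up the scoop by its orange handle, tip its three brown pieces into the standing blue cup without touching the pieces with the gripper, and lay the scoop back on its green mat, right way up. Leave the two black-capped jars and the wrench where they are.

Things in the scene. Friction and masses are not known exactly. Their poses are not given: they have to be found in the camera images.
- lane: fixed aluminium lane on the bench, 94 x 752 mm, origin under its centre on the bench; y runs along the lane, z up. Floor 6 mm above the bench; between dark rails 74 mm apart (10 mm thick, their tops 14 mm above the bench, 8 mm above the floor), closed by equal rails at both ends
- mark0 (a point): centre, on the lane floor, of yellow mark 0 of four (72 x 78 mm patches, 180 mm apart along the lane's y, mark 0 at its -y end); each starts with one container standing or lying over it
- mark1 (a point): centre, on the lane floor, of yellow mark 1 of four (72 x 78 mm patches, 180 mm apart along the lane's y, mark 0 at its -y end); each starts with one container standing or lying over it
- mark2 (a point): centre, on the lane floor, of yellow mark 2 of four (72 x 78 mm patches, 180 mm apart along the lane's y, mark 0 at its -y end); each starts with one container standing or lying over it
- mark3 (a point): centre, on the lane floor, of yellow mark 3 of four (72 x 78 mm patches, 180 mm apart along the lane's y, mark 0 at its -y end); each starts with one container standing or lying over it
- cup: open-topped square blue plastic cup, 60 x 60 x 100 mm outside, walls and bottom 3 mm, about 100 g, a white band round its mouth; origin at its centre, z points from bottom to mouth; starts lying along the lane, its mouth towards the lane's +y
- jar_tipped: closed square white jar with round red cap, 100 mm tall in all: body 60 x 60 x 80 mm, cap 54 mm across and 20 mm high; about 220 g; origin at half its height (50 mm above its bottom), z points from bottom to cap; starts lying along the lane, its cap towards the lane's -y
- jar_a: standing white square jar with a black cap, 60 x 60 mm, 80 mm tall; bystander; origin at half height
- jar_b: second such standing jar with a black cap, 60 x 60 mm, 80 mm tall; bystander; origin at half height
- mat: thin fixed green mat, 240 (x) x 120 (y) x 3 mm, origin under its centre
- scoop: steel scoop, 195 mm long along x, 140 g, on the mat; origin at its underside, half way along; x to the open nose, z up. Pan x = 10 to 95 mm: 46 mm wide outside, 40 inside, flat floor 3 mm thick, side walls 24 mm high, rear wall 46 mm high. Orange handle: bar 16 mm wide (y), 18 mm high, centred 37 mm above the underside, x = -99 to 11 mm, with a foot down to the mat at x = -97 to -87 mm
- scoop_grip (a point): grip point on the scoop's handle: its centre line, 37 mm above the scoop's underside, 125 mm behind the nose
- scoop_nose (a point): middle of the scoop's open nose edge, on the top of the pan floor
- piece0: brown octagonal ceramic piece, about 16 mm across and 14 mm high, 12 g, starting on the scoop's pan; origin at its centre
- piece1: brown octagonal ceramic piece, about 16 mm across and 14 mm high, 12 g, starting on the scoop's pan; origin at its centre
- piece2: brown octagonal ceramic piece, about 16 mm across and 14 mm high, 12 g, starting on the scoop's pan; origin at its centre
- wrench: steel wrench lying on the bench beside the lane; bystander
Mind the look-alikes: they are no part of the job. Of the things that look like the cup, the smaller one is meant. Leave any pink look-alike of the jar_tipped alone.

How it is judged:
On the way, in this order (a step that is already met when the one before it is completed fails the run):
1. both fallen containers stand upright on marks, let go, with the pieces still out of the cup (angle between each of cup, jar_tipped's own z axis and vertical below 0.12 rad and (horizontal distance between cup and mark0 below 0.025 m or horizontal distance between cup and mark1 below 0.025 m or horizontal distance between cup and mark2 below 0.025 m or horizontal distance between cup and mark3 below 0.025 m) and z of cup in the frame of lane between 0.052 and 0.06 m and (horizontal distance between jar_tipped and mark0 below 0.025 m or horizontal distance between jar_tipped and mark1 below 0.025 m or horizontal distance between jar_tipped and mark2 below 0.025 m or horizontal distance between jar_tipped and mark3 below 0.025 m) and z of jar_tipped in the frame of lane between 0.052 and 0.06 m and contact force between the fingers and cup below 0.2 N and contact force between the fingers and jar_tipped below 0.2 N and not (x of piece0 in the frame of cup between -0.03 and 0.03 m and y of piece0 in the frame of cup between -0.03 and 0.03 m and z of piece0 in the frame of cup between -0.06 and 0.035 m) and not (x of piece1 in the frame of cup between -0.03 and 0.03 m and y of piece1 in the frame of cup between -0.03 and 0.03 m and z of piece1 in the frame of cup between -0.06 and 0.035 m) and not (x of piece2 in the frame of cup between -0.03 and 0.03 m and y of piece2 in the frame of cup between -0.03 and 0.03 m and z of piece2 in the frame of cup between -0.06 and 0.035 m)), for 0.2 s.
2. all three pieces are in the standing cup (angle between each of cup, jar_tipped's own z axis and vertical below 0.12 rad and (horizontal distance between cup and mark0 below 0.025 m or horizontal distance between cup and mark1 below 0.025 m or horizontal distance between cup and mark2 below 0.025 m or horizontal distance between cup and mark3 below 0.025 m) and z of cup in the frame of lane between 0.052 and 0.06 m and (horizontal distance between jar_tipped and mark0 below 0.025 m or horizontal distance between jar_tipped and mark1 below 0.025 m or horizontal distance between jar_tipped and mark2 below 0.025 m or horizontal distance between jar_tipped and mark3 below 0.025 m) and z of jar_tipped in the frame of lane between 0.052 and 0.06 m and x of piece0 in the frame of cup between -0.03 and 0.03 m and y of piece0 in the frame of cup between -0.03 and 0.03 m and z of piece0 in the frame of cup between -0.06 and 0.035 m and x of piece1 in the frame of cup between -0.03 and 0.03 m and y of piece1 in the frame of cup between -0.03 and 0.03 m and z of piece1 in the frame of cup between -0.06 and 0.035 m and x of piece2 in the frame of cup between -0.03 and 0.03 m and y of piece2 in the frame of cup between -0.03 and 0.03 m and z of piece2 in the frame of cup between -0.06 and 0.035 m), for 0.2 s.
At the end, for the whole second after the job is handed in: Blue cup and red-capped jar stand upright (0.12 rad) on the lane floor, each within 25 mm of a yellow mark's centre; all three pieces are in the cup; the scoop lies level (0.15 rad) on the mat, its middle within 70 mm along and 50 mm across of the mat's centre; all at rest (all of step 2 and angle between scoop's own z axis and vertical below 0.15 rad and x of scoop in the frame of mat between -0.07 and 0.07 m and y of scoop in the frame of mat between -0.05 and 0.05 m and z of scoop in the frame of mat below 0.01 m and linear speed of each of cup, jar_tipped, scoop below 0.02 m/s); the robot touches nothing.
It fails at once if a black-capped jar or the wrench is shifted by more than 25 mm, or a jar is tipped (distance of any of jar_a, jar_b, wrench from where it was at the start of the episode above 0.025 m or angle between any of jar_a, jar_b's own z axis and vertical above 0.3 rad).
It fails at once if the gripper's fingers touch a piece (contact force between the fingers and piece0 above 0.5 N or contact force between the fingers and piece1 above 0.5 N or contact force between the fingers and piece2 above 0.5 N).
It also fails if it takes over 72 s, if anything falls off the work surface, if the arm or the gripper's body presses on something with over 40 N, if the wrist force passes 120 N, or if a joint passes its speed limit or range.

## Working session

There is one attempt and no reset: what is moved stays moved. The work goes in short steps, Python scripts to look and compute and a tool call to move; the robot and the scene stay as the last step left them, time stands still between calls to the robot, and variables do not carry over. Pictures are saved under pics/ and viewed, at most 10 in all, crops included, and the job is handed in when it is done.

Besides the shell and the picture viewer there is one more tool, called after "Request:" as name(argument=value, ...), one argument or row to a line, values as JSON. send_rows: Moves the arm, as the interface text tells. Its arguments: {"type":"object","properties":{"deltas":{"type":"string"},"claw":{"type":"number"},"force":{"type":"number"}},"required":["deltas"]}

```bash
mkdir -p pics; ls; cat > h.py <<'E'
from station import bot
import numpy as np, cv2
def shot(n,save=None):
    p=bot.read_camera(n)
    if save: cv2.imwrite('pics/'+save,cv2.cvtColor(p['img'],cv2.COLOR_RGB2BGR))
    return p
def world(p,m=None):
    d=p['depth']; v,u=np.nonzero((d>0) if m is None else (m&(d>0)))
    z=d[v,u]; c=np.stack([(u-p['cx'])/p['fx']*z,-(v-p['cy'])/p['fy']*z,-z,np.ones_like(z)])
    return (np.linalg.inv(p['camera_from_world'])@c)[:3].T,(v,u)
def pix(p,X):
    c=p['camera_from_world']@np.r_[X,1]; return (round(p['cx']-p['fx']*c[0]/c[2]),round(p['cy']+p['fy']*c[1]/c[2]))
E
python3 - <<'E'
from h import *
np.set_printoptions(precision=3,suppress=True)
a=shot('scene','s0.png'); b=shot('side','d0.png')
o=bot.get_obs(); print(o['eef_pos'],o['tool_rot'])
for p in (a,b):
  for n in ['lane','mark0','mark3','cup','jar_tipped','jar_a','mat','scoop','scoop_grip','scoop_nose','piece0','wrench']:
    print(n,[(np.round(r['xyz'],3).tolist(),round(r['confidence'],2),pix(p,r['xyz'])) for r in bot.landmark_of(p,n)])
im=np.hstack([cv2.imread('pics/s0.png'),cv2.imread('pics/d0.png')]); print(im.shape)
E
```

```text
pics
[ 0.229 -0.635  0.238] [-0.001  0.985  0.172 -0.   ]
lane [([0.56, -0.022, 0.003], 0.94, (262, 220))]
mark0 [([0.559, -0.115, 0.006], 0.91, (215, 225)), ([0.555, 0.069, 0.005], 0.77, (307, 211)), ([0.56, 0.248, 0.007], 0.57, (393, 201)), ([0.561, -0.115, 0.044], 0.4, (212, 213))]
mark3 [([0.559, -0.115, 0.006], 0.91, (215, 225)), ([0.555, 0.069, 0.005], 0.77, (307, 211)), ([0.56, 0.248, 0.007], 0.57, (393, 201)), ([0.561, -0.115, 0.044], 0.4, (212, 213))]
cup [([0.561, 0.244, 0.035], 0.96, (394, 192)), ([0.377, 0.227, 0.035], 0.93, (358, 136)), ([0.712, -0.039, 0.04], 0.47, (264, 278))]
jar_tipped [([0.56, 0.073, 0.036], 0.61, (310, 202)), ([0.41, -0.151, 0.03], 0.56, (193, 167))]
jar_a [([0.564, -0.292, 0.048], 0.88, (114, 226)), ([0.561, -0.116, 0.048], 0.82, (211, 212)), ([0.704, 0.293, 0.001], 0.71, (444, 257))]
mat [([0.708, -0.017, 0.003], 0.62, (277, 285))]
scoop [([0.704, -0.012, 0.002], 0.83, (279, 283))]
scoop_grip []
scoop_nose [([0.692, 0.086, 0.006], 0.77, (333, 267)), ([0.704, 0.292, -0.001], 0.43, (443, 258))]
piece0 [([0.702, 0.014, 0.014], 0.66, (294, 276)), ([0
[... 748 characters left out ...]
], 0.95, (269, 228)), ([0.413, -0.153, 0.031], 0.56, (344, 177))]
jar_a [([0.559, -0.288, 0.044], 0.71, (296, 138)), ([0.563, -0.114, 0.042], 0.61, (283, 175))]
mat [([0.707, -0.017, 0.0], 0.88, (218, 206))]
scoop [([0.706, -0.013, 0.002], 0.77, (218, 207)), ([0.562, -0.114, 0.046], 0.58, (283, 175))]
scoop_grip [([0.707, -0.041, 0.044], 0.74, (219, 186))]
scoop_nose [([0.69, 0.084, 0.004], 0.75, (211, 235))]
piece0 [([0.694, 0.059, 0.018], 0.61, (212, 222)), ([0.708, 0.014, 0.015], 0.6, (213, 210)), ([0.697, 0.036, 0.011], 0.41, (215, 218)), ([0.692, 0.087, 0.005], 0.39, (210, 235)), ([0.704, -0.011, 0.003], 0.16, (218, 207))]
wrench [([0.707, 0.29, 0.001], 0.95, (171, 308))]
(420, 1120, 3)
```

View pics/s0.png

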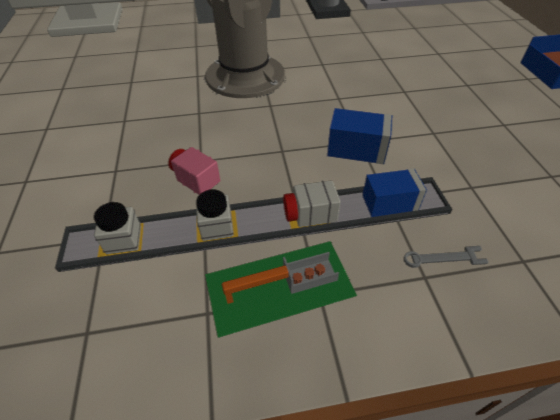

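View pics/d0.png

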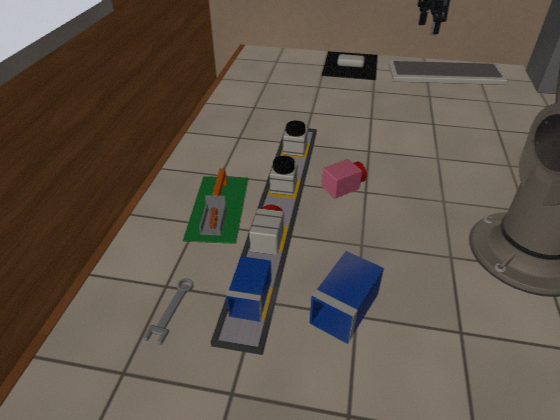

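The two blue cups are at scene (394,192) in the lane and (358,136) off the lane. The lane one is visibly smaller, so that is the cup. The jar is the white one at (310,202); the pink one at (193,167) stays where it is. I'll move above the lane and confirm from close by.

Request:
send_rows(
  deltas="0.046 -0.016 0 0; 0.092 -0.033 0 0; 0.139 -0.049 0 0; 0.185 -0.065 0 0; 0.231 -0.081 0 0",
  claw=1,
  force=20,
)

```text
t: 1.8
eef_pos: [0.42, -0.4792, 0.2396]
tool_rot: [0.0, 0.985, 0.172, 0.0]
contact_force: [0.1, -0.8, 0.3]
gripper_width: 0.999
grasp_force: 0.0
```

Request:
send_rows(
  deltas="0.04 -0.028 0 -8; 0.08 -0.056 0 -16; 0.12 -0.084 0 -24; 0.16 -0.112 0 -32; 0.2 -0.14 0 -40",
)

```text
t: 2.3
eef_pos: [0.5603, -0.2794, 0.2396]
tool_rot: [0.0, 0.865, 0.501, 0.0]
contact_force: [1.1, -0.9, -0.4]
gripper_width: 0.999
grasp_force: 0.0
```

Request:
send_rows(
  deltas="0.042 -0.025 0 -6; 0.085 -0.05 0 -12; 0.127 -0.074 0 -18; 0.17 -0.099 0 -24; 0.212 -0.123 0 -30",
)

```text
t: 2.8
eef_pos: [0.5595, -0.034, 0.2396]
tool_rot: [0.0, 0.707, 0.707, 0.0]
contact_force: [0.4, -0.4, -0.5]
gripper_width: 1.0
grasp_force: 0.0
```

```bash
cat >> h.py <<'E'
np.set_printoptions(precision=4,suppress=True)
def to(xyz,head=90):
    """tool-frame shift (m) and spin (deg) that brings the TCP to xyz at a heading of tool x"""
    from scipy.spatial.transform import Rotation as Ro
    o=bot.get_obs(); R=Ro.from_quat(np.roll(o['tool_rot'],-1)).as_matrix()
    a=np.degrees(np.arctan2(R[1,0],R[0,0]))
    return 'shift',R.T@(np.array(xyz)-o['eef_pos']),'spin',round(a-head,2)
E
python3 - <<'E'
from h import *
o=bot.get_obs(); print(o['t'],o['q'],o['eef_pos'],to([.56,.16,.24]))
E
```

```text
2.8 [ 0.3251  0.3267 -0.4635  1.8081  0.167   1.0446 -0.2004] [ 0.5595 -0.034   0.2396] ('shift', array([ 0.194 ,  0.0007, -0.0004]), 'spin', np.float64(0.05))
```

Request:
send_rows(
  deltas="0.04 0 0 0; 0.08 0 0 0; 0.12 0 0 0; 0.16 0 0 0; 0.194 0 0 0",
)

```text
t: 3.3
eef_pos: [0.5601, 0.1604, 0.2396]
tool_rot: [0.0, 0.708, 0.706, 0.0]
contact_force: [0.3, -0.5, -0.0]
gripper_width: 1.001
grasp_force: 0.0
```

```bash
python3 - <<'E'
from h import *
w=shot('wrist'); s=shot('scene')
for p in (w,s):
  for n in ['cup','jar_tipped']:
    for r in bot.masks_of(p,n)[:3]:
      P,_=world(p,r['mask'])
      if len(P)<50: continue
      T=P[P[:,2]>np.percentile(P[:,2],90)-.006]
      b=cv2.minAreaRect((T[:,:2]*1000).astype(np.float32))
      print(n,round(r['confidence'],2),'lo',np.percentile(P,2,0),'hi',np.percentile(P,98,0),'toprect',b)
P,(v,u)=world(s); m=(P[:,2]>.009)&(P[:,2]<.018)&(abs(P[:,0]-.56)<.06)&(abs(P[:,1]+.02)<.4)
L=P[m]; print('rails',cv2.minAreaRect((L[:,:2]*1000).astype(np.float32)))
print('marks',[r['xyz'] for r in bot.landmark_of(w,'mark2')])
A=cv2.resize(s['img'][90:240,270:470],(533,400)); B=cv2.resize(w['img'],(267,200))
im=np.zeros((400,800,3),np.uint8); im[:,:533]=A; im[:200,533:]=B
cv2.imwrite('pics/c1.png',im[:,:,::-1])
E
```

```text
cup 0.87 lo [0.5317 0.1904 0.0637] hi [0.59   0.287  0.0672] toprect ((560.68359375, 238.63626098632812), (100.272705078125, 61.10403823852539), 89.48599243164062)
cup 0.75 lo [0.3317 0.1573 0.0043] hi [0.4387 0.2914 0.0804] toprect ((379.4057922363281, 224.662841796875), (132.61573791503906, 82.37699890136719), 67.44712829589844)
cup 0.65 lo [0.5332 0.0233 0.0123] hi [0.5903 0.1205 0.0667] toprect ((561.7767333984375, 70.57807922363281), (60.0670051574707, 100.10121154785156), 0.044416394084692)
jar_tipped 0.85 lo [0.5332 0.0233 0.0123] hi [0.5903 0.1205 0.0667] toprect ((561.7767333984375, 70.57807922363281), (60.0670051574707, 100.10121154785156), 0.044416394084692)
jar_tipped 0.49 lo [ 0.4293 -0.1198 -0.001 ] hi [0.5399 0.1695 0.3087] toprect ((484.818359375, 33.20915222167969), (307.4713134765625, 20.875205993652344), 71.7668685913086)
cup 0.79 lo [0.337  0.1549 0.004 ] hi [0.4411 0.2706 0.0802] toprect ((381.2089538574219, 225.49996948242188), (131.33804321289062, 83.30754089355469), 68.00953674316406)
cup 0.7 lo [0.5337 0.1896 0.0076] hi [0.5934 0.2872 0.067 ] toprect ((562.3092651367188, 239.53652954101562), (101.1663589477539, 62.133140563964844), 89.11308288574219)
jar_tipped 0.83 lo [0.5377 0.0218 0.0111] hi [0.5939 0.1184 0.0668] toprect ((564.3353881835938, 71.46273040771484), (61.5857048034668, 99.50634002685547), 0.7491359710693359)
jar_tipped 0.72 lo [ 0.3791 -0.1976  0.0001] hi [ 0.4692 -0.1014  0.061 ] toprect ((448.3226318359375, -134.49002075195312), (174.8158416748047, 75.74262237548828), 25.792280197143555)
jar_tipped 0.47 lo [ 0.517  -0.3933  0.0001] hi [0.6099 0.3453 0.0148] toprect ((561.298095703125, -22.96490478515625), (98.40071868896484, 753.4203491210938), 0.29833972454071045)
rails ((561.298095703125, -22.96490478515625), (98.40071868896484, 753.4203491210938), 0.29833972454071045)
marks []
```

View pics/c1.png

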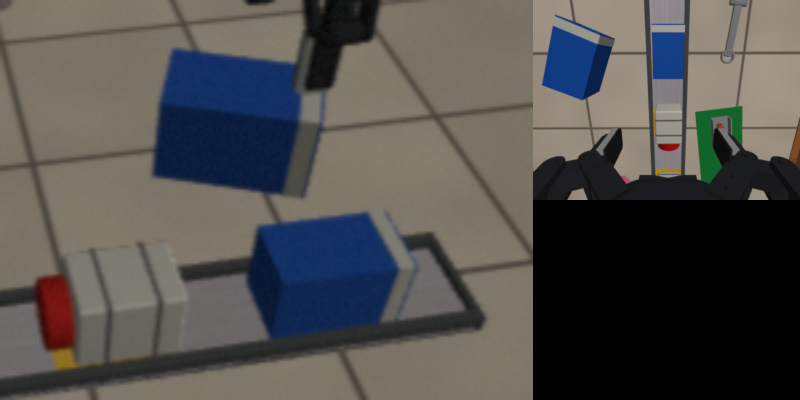

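The lane cup measures 60×100 and the one beside it 80×130, so the lane cup is confirmed. I'll grip it near the mouth, across the lane, so that its bottom swings down when lifted.

Request:
send_rows(
  deltas="0.04 0 0.02 0; 0.08 0 0.05 0; 0.115 -0.001 0.09 0; 0.115 -0.001 0.13 0; 0.115 -0.001 0.15 0",
)

```text
t: 4.15
eef_pos: [0.5579, 0.2721, 0.0855]
tool_rot: [-0.001, 0.708, 0.706, -0.002]
contact_force: [0.1, -1.4, -0.1]
gripper_width: 1.001
grasp_force: 0.0
```

Request:
send_rows(
  deltas="0 0 0.03 0; 0 0 0.055 0; 0 0 0.062 0; 0 0 0.062 0",
)

```text
t: 4.55
eef_pos: [0.5596, 0.2716, 0.0265]
tool_rot: [-0.0, 0.709, 0.705, -0.001]
contact_force: [-0.6, 0.4, 1.1]
gripper_width: 1.0
grasp_force: 0.0
```

Request:
send_rows(
  deltas="0 0 0 0; 0 0 0 0; 0 0 0 0; 0 0 0 0; 0 0 0 0",
  claw=0.65,
  force=20,
)

```text
t: 5.05
eef_pos: [0.5609, 0.2735, 0.029]
tool_rot: [0.001, 0.708, 0.706, 0.001]
contact_force: [-0.1, -0.4, 6.6]
gripper_width: 0.697
grasp_force: 22.5
```

Request:
send_rows(
  deltas="0 0 -0.02 0; 0 0 -0.045 0; 0 0 -0.07 0; 0 0 -0.08 0; 0 0 -0.08 0",
)

```text
t: 5.55
eef_pos: [0.5606, 0.2736, 0.1089]
tool_rot: [0.001, 0.708, 0.706, 0.001]
contact_force: [0.2, -0.2, -0.2]
gripper_width: 0.705
grasp_force: 22.4
```

```bash
python3 - <<'E'
from h import *
s=shot('scene'); d=shot('side'); o=bot.get_obs(); print(o['eef_pos'],o['gripper_width'],o['grasp_force'])
im=np.hstack([cv2.resize(s['img'][90:240,300:480],(400,333)),cv2.resize(d['img'][190:370,180:380],(370,333))])
cv2.imwrite('pics/c2.png',im[:,:,::-1])
E
```

```text
[0.5593 0.2726 0.1065] 0.7011703812541045 22.349328696727753
```

View pics/c2.png

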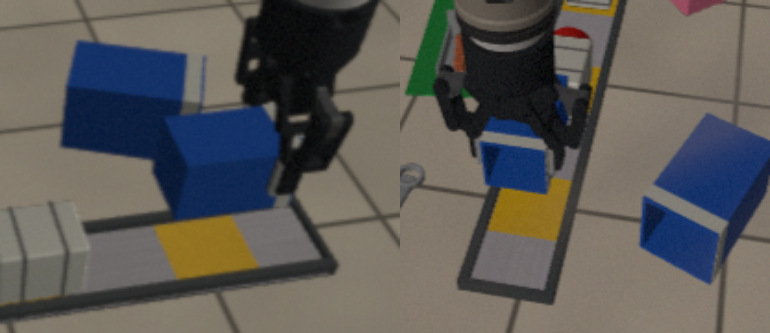

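It lifts level, so the pads hold it against turning. I'll loosen the grip a little at a time to let it swing.

Request:
send_rows(
  deltas="0 0 0.01 0; 0 0 0.014 0; 0 0 0.014 0",
  claw=0.7,
)

```text
t: 5.95
eef_pos: [0.5585, 0.2724, 0.0911]
tool_rot: [-0.001, 0.708, 0.706, -0.002]
contact_force: [-0.1, 0.3, -0.9]
gripper_width: 0.705
grasp_force: 17.6
```

Request:
send_rows(
  deltas="0 0 0 0; 0 0 0 0",
  claw=0.705,
)

```text
t: 6.15
eef_pos: [0.5598, 0.2732, 0.0933]
tool_rot: [-0.0, 0.708, 0.706, 0.0]
contact_force: [-0.5, 1.0, 0.2]
gripper_width: 0.701
grasp_force: 0.0
```

```bash
cat >> h.py <<'E'
def tilt(cx=.5,n='cup',name='side'):
    p=shot(name); M=[r for r in bot.masks_of(p,n)]
    for r in M[:4]:
        P,_=world(p,r['mask'])
        if len(P)>30: print(n,round(r['confidence'],2),len(P),'lo',np.percentile(P,2,0),'hi',np.percentile(P,98,0))
E
python3 - <<'E'
from h import *
tilt(name='scene'); o=bot.get_obs(); print(o['eef_pos'],o['gripper_width'],o['grasp_force'])
E
```

```text
cup 0.85 2329 lo [0.5331 0.1947 0.0084] hi [0.5923 0.291  0.067 ]
cup 0.72 3004 lo [0.3327 0.1546 0.0008] hi [0.4415 0.2863 0.0803]
cup 0.63 9644 lo [ 0.519  -0.3931  0.0019] hi [0.6098 0.3425 0.0146]
[0.5599 0.2732 0.0936] 0.7075597861938565 0.0
```

It dropped back flat in the lane. I'll grip it again and measure grip force against finely set openings.

Request:
send_rows(
  deltas="0 0 0 0; 0.003 0 0.03 0; 0.003 0 0.055 0; 0.003 0 0.065 0; 0.003 0 0.065 0",
  claw=0.9,
)

```text
t: 6.75
eef_pos: [0.5588, 0.2755, 0.0271]
tool_rot: [-0.0, 0.708, 0.706, -0.001]
contact_force: [-0.2, 0.3, 0.6]
gripper_width: 0.901
grasp_force: 0.0
```

Request:
send_rows(
  deltas="0 0 0 0; 0 0 0 0; 0 0 0 0; 0 0 0 0",
  claw=0.69,
)

```text
t: 7.15
eef_pos: [0.5604, 0.2765, 0.0295]
tool_rot: [0.0, 0.708, 0.706, 0.001]
contact_force: [-0.5, -0.3, 3.8]
gripper_width: 0.703
grasp_force: 22.8
```

Request:
send_rows(
  deltas="0 0 0 0; 0 0 0 0; 0 0 0 0",
  claw=0.702,
)

```text
t: 7.45
eef_pos: [0.5605, 0.2765, 0.0294]
tool_rot: [0.0, 0.708, 0.706, 0.001]
contact_force: [-0.4, -0.7, 7.5]
gripper_width: 0.701
grasp_force: 4.7
```

Request:
send_rows(
  deltas="0 0 0 0; 0 0 0 0; 0 0 0 0",
  claw=0.7035,
)

```text
t: 7.75
eef_pos: [0.5598, 0.276, 0.0282]
tool_rot: [0.0, 0.708, 0.706, 0.0]
contact_force: [1.5, 0.4, 1.1]
gripper_width: 0.705
grasp_force: 0.5
```

Request:
send_rows(
  deltas="0 0 0 0; 0 0 0 0; 0 0 0 0",
  claw=0.7045,
)

```text
t: 8.05
eef_pos: [0.5596, 0.2759, 0.0281]
tool_rot: [-0.0, 0.708, 0.706, -0.0]
contact_force: [0.1, -0.0, -1.2]
gripper_width: 0.707
grasp_force: 0.2
```

Grip force falls about 3 N per 0.001 of opening. A light grip of about 2.5 N should slip in rotation but still carry the cup.

Request:
send_rows(
  deltas="0 0 0 0; 0 0 0 0; 0 0 -0.01 0; 0 0 -0.02 0; 0 0 -0.03 0",
  claw=0.7025,
)

```text
t: 8.55
eef_pos: [0.5598, 0.2762, 0.0595]
tool_rot: [0.0, 0.708, 0.706, 0.0]
contact_force: [-0.5, -0.5, -1.7]
gripper_width: 0.702
grasp_force: 0.5
```

Request:
send_rows(
  deltas="-0.004 0 -0.01 0; -0.008 0 -0.02 0; -0.012 0 -0.03 0; -0.012 0 -0.03 0",
)

```text
t: 8.95
eef_pos: [0.5608, 0.2635, 0.0902]
tool_rot: [0.001, 0.709, 0.705, 0.001]
contact_force: [0.8, 0.5, 0.4]
gripper_width: 0.704
grasp_force: 0.8
```

```bash
python3 - <<'E'
from h import *
tilt(name='scene'); o=bot.get_obs(); print(o['eef_pos'],o['gripper_width'],o['grasp_force'])
E
```

```text
cup 0.77 2992 lo [0.335  0.1547 0.0005] hi [0.4415 0.2859 0.0804]
cup 0.76 2228 lo [0.5332 0.1822 0.0156] hi [0.5932 0.2813 0.0981]
[0.56   0.2641 0.0888] 0.7073115914548155 0.8371773641556501
```

Request:
send_rows(
  deltas="0 0 -0.005 0; 0 0 -0.012 0; 0 0 -0.012 0; 0 0 -0.012 0; 0 0 -0.012 0",
  claw=0.7028,
)

```text
t: 9.55
eef_pos: [0.5595, 0.264, 0.1001]
tool_rot: [-0.0, 0.708, 0.706, -0.0]
contact_force: [-0.6, -0.3, 0.4]
gripper_width: 0.705
grasp_force: 0.0
```

```bash
python3 - <<'E'
from h import *
tilt(name='scene'); d=shot('side'); o=bot.get_obs(); print(o['eef_pos'],o['gripper_width'],o['grasp_force'])
s=shot('scene')
im=np.hstack([cv2.resize(s['img'][90:240,300:480],(400,333)),cv2.resize(d['img'][190:370,180:380],(370,333))])
cv2.imwrite('pics/c3.png',im[:,:,::-1])
E
```

```text
cup 0.91 3012 lo [ 0.3324  0.1544 -0.0001] hi [0.4413 0.2847 0.0803]
cup 0.63 2262 lo [0.5327 0.2053 0.0076] hi [0.5923 0.3024 0.0671]
[0.5595 0.264  0.1001] 0.7050818963350608 0.0
```

View pics/c3.png

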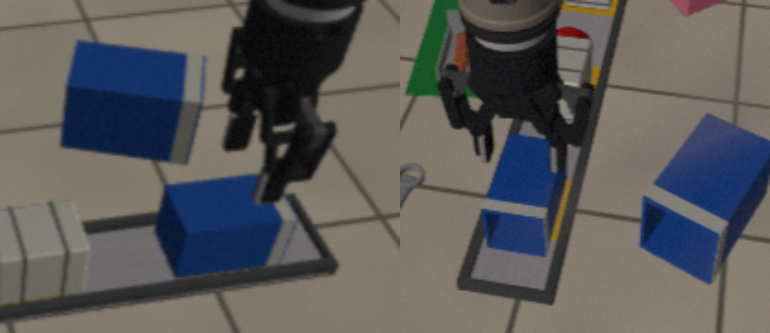

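At 0.7025 it was rotating properly; 0.7028 let it go. I'll repeat with slightly more grip and follow the arc about its bottom edge.

Request:
send_rows(
  deltas="0.02 0 0 0; 0.024 0.001 0.02 0; 0.024 0.001 0.05 0; 0.024 0.001 0.071 0; 0.024 0.001 0.071 0",
  claw=0.85,
)

```text
t: 10.25
eef_pos: [0.5587, 0.2867, 0.0262]
tool_rot: [-0.001, 0.708, 0.706, -0.003]
contact_force: [-1.2, -1.3, -0.1]
gripper_width: 0.853
grasp_force: 0.0
```

Request:
send_rows(
  deltas="0 0 0 0; 0 0 0 0; 0 0 0 0; 0 0 0 0",
  claw=0.69,
)

```text
t: 10.65
eef_pos: [0.5613, 0.2882, 0.0303]
tool_rot: [0.0, 0.708, 0.706, 0.001]
contact_force: [-0.1, 0.4, -0.5]
gripper_width: 0.704
grasp_force: 23.7
```

Request:
send_rows(
  deltas="0 0 0 0; 0 0 0 0; 0 0 0 0",
  claw=0.7022,
)

```text
t: 10.95
eef_pos: [0.5609, 0.288, 0.0295]
tool_rot: [0.0, 0.708, 0.706, 0.0]
contact_force: [0.7, 0.2, 1.5]
gripper_width: 0.702
grasp_force: 9.8
```

Request:
send_rows(
  deltas="-0.003 0 -0.007 0; -0.007 0 -0.014 0; -0.011 0 -0.02 0; -0.016 0 -0.027 0; -0.022 0 -0.032 0",
)

```text
t: 11.45
eef_pos: [0.561, 0.2657, 0.0623]
tool_rot: [0.0, 0.708, 0.706, 0.0]
contact_force: [0.4, -0.1, -0.3]
gripper_width: 0.702
grasp_force: 9.7
```

Request:
send_rows(
  deltas="-0.006 0 -0.005 0; -0.012 0 -0.01 0; -0.019 0 -0.014 0; -0.026 0 -0.017 0; -0.033 0 -0.02 0",
)

```text
t: 11.95
eef_pos: [0.5605, 0.2323, 0.0814]
tool_rot: [0.0, 0.708, 0.706, -0.0]
contact_force: [-0.3, -0.5, -0.6]
gripper_width: 0.702
grasp_force: 9.7
```

```bash
python3 - <<'E'
from h import *
tilt(name='scene'); tilt(name='side'); o=bot.get_obs(); print(o['eef_pos'],o['gripper_width'],o['grasp_force'])
E
```

```text
cup 0.72 2440 lo [0.3381 0.1538 0.005 ] hi [0.4378 0.2703 0.0803]
cup 0.63 2206 lo [0.5334 0.1496 0.0591] hi [0.5926 0.235  0.1186]
cup 0.83 4266 lo [0.3225 0.1622 0.002 ] hi [0.436  0.3008 0.0823]
[0.5606 0.2329 0.0813] 0.7027848211998323 9.69710648059845
```

Request:
send_rows(
  deltas="0 0 -0.006 0; 0 0 -0.006 0; 0 0 -0.006 0",
  claw=0.7024,
)

```text
t: 12.45
eef_pos: [0.5606, 0.2336, 0.0876]
tool_rot: [0.0, 0.708, 0.706, 0.0]
contact_force: [-0.4, -0.9, -0.3]
gripper_width: 0.706
grasp_force: 8.8
```

Request:
send_rows(
  deltas="0 0 0 0; 0 0 0 0; 0 0 0 0",
  claw=0.7025,
)

```text
t: 12.75
eef_pos: [0.5605, 0.233, 0.0872]
tool_rot: [-0.0, 0.708, 0.706, -0.0]
contact_force: [-0.2, 0.7, -0.0]
gripper_width: 0.706
grasp_force: 8.3
```

```bash
python3 - <<'E'
from h import *
tilt(name='scene')
E
```

```text
cup 0.89 2151 lo [0.5342 0.1503 0.0658] hi [0.5926 0.2332 0.1243]
cup 0.73 2366 lo [0.3371 0.1539 0.0061] hi [0.4374 0.2708 0.0803]
```

Request:
send_rows(
  deltas="0 0 0 0; 0 0 0 0",
  claw=0.703,
)

```text
t: 13.05
eef_pos: [0.5605, 0.233, 0.0873]
tool_rot: [-0.0, 0.708, 0.706, -0.0]
contact_force: [-0.0, 0.2, -1.1]
gripper_width: 0.703
grasp_force: 6.2
```

Request:
send_rows(
  deltas="0 0 0 0; 0 0 0 0; 0 0 0 0",
  claw=0.7034,
)

```text
t: 13.35
eef_pos: [0.5606, 0.233, 0.0873]
tool_rot: [0.0, 0.708, 0.706, 0.0]
contact_force: [1.3, -0.9, -0.8]
gripper_width: 0.707
grasp_force: 4.7
```

```bash
python3 - <<'E'
from h import *
tilt(name='scene')
E
```

```text
cup 0.85 2465 lo [0.3309 0.1535 0.0005] hi [0.4388 0.2732 0.0805]
```

Request:
send_rows(
  deltas="0 0 0 0; 0 0 0 0",
  claw=0.7037,
)

```text
t: 13.65
eef_pos: [0.5606, 0.233, 0.0873]
tool_rot: [0.0, 0.708, 0.706, 0.0]
contact_force: [-0.2, 0.2, -1.2]
gripper_width: 0.698
grasp_force: 3.6
```

Request:
send_rows(
  deltas="0 0 0 0; 0 0 0 0; 0 0 0 0",
  claw=0.7039,
)

```text
t: 13.95
eef_pos: [0.5607, 0.2331, 0.0874]
tool_rot: [0.0, 0.708, 0.706, 0.0]
contact_force: [-0.8, -0.1, -0.0]
gripper_width: 0.701
grasp_force: 0.0
```

```bash
python3 - <<'E'
from h import *
tilt(name='scene');tilt(name='scene')
E
```

```text
cup 0.74 2801 lo [0.3349 0.1542 0.0004] hi [0.4406 0.2725 0.0804]
cup 0.69 10197 lo [ 0.5177 -0.393   0.0004] hi [0.6099 0.3457 0.0148]
cup 0.96 2110 lo [0.5342 0.1787 0.0084] hi [0.5934 0.2751 0.067 ]
```

It slipped straight through. A mechanical pivot is surer. I'll grip at about 8 N, carry the cup just past the lane's +y end rail, butt its bottom edge against that rail's outer face and swing it up along an arc.

Request:
send_rows(
  deltas="0.02 0 0 0; 0.029 0 0.02 0; 0.029 0 0.045 0; 0.029 0 0.059 0; 0.029 0 0.059 0",
  claw=0.85,
)

```text
t: 14.65
eef_pos: [0.5593, 0.2609, 0.0262]
tool_rot: [-0.0, 0.708, 0.706, -0.002]
contact_force: [-0.1, 0.1, -1.0]
gripper_width: 0.85
grasp_force: 0.0
```

Request:
send_rows(
  deltas="0 0 0 0; 0 0 0 0; 0 0 0 0; 0 0 0 0",
  claw=0.69,
)

```text
t: 15.05
eef_pos: [0.5611, 0.2621, 0.029]
tool_rot: [0.0, 0.708, 0.706, 0.001]
contact_force: [0.3, -0.1, -0.3]
gripper_width: 0.702
grasp_force: 23.4
```

Request:
send_rows(
  deltas="0 0 -0.02 0; 0.01 0 -0.03 0; 0.05 0 -0.03 0; 0.09 0 -0.03 0; 0.13 0 -0.03 0",
)

```text
t: 15.55
eef_pos: [0.5612, 0.3944, 0.0592]
tool_rot: [-0.0, 0.708, 0.706, 0.001]
contact_force: [1.0, 1.2, -0.6]
gripper_width: 0.703
grasp_force: 23.5
```

Request:
send_rows(
  deltas="0.04 0 0 0; 0.06 0 0 0; 0.06 0 0 0; 0.06 0 0 0",
)

```text
t: 15.95
eef_pos: [0.5608, 0.4528, 0.0583]
tool_rot: [0.0, 0.708, 0.706, 0.0]
contact_force: [0.3, -1.3, -2.3]
gripper_width: 0.702
grasp_force: 23.4
```

```bash
python3 - <<'E'
from h import *
tilt(name='scene');tilt(name='side'); o=bot.get_obs(); print(o['eef_pos'],to([.561,.442,.024]))
E
```

```text
cup 0.9 2182 lo [0.5351 0.3691 0.038 ] hi [0.5932 0.4587 0.0965]
cup 0.79 2923 lo [0.3386 0.1543 0.003 ] hi [0.441  0.2843 0.0803]
cup 0.89 4101 lo [0.3247 0.1705 0.003 ] hi [0.4362 0.301  0.0822]
cup 0.85 1544 lo [0.5314 0.3711 0.0375] hi [0.5902 0.469  0.0987]
[0.5621 0.4504 0.0583] ('shift', array([-0.0084, -0.001 ,  0.0343]), 'spin', np.float64(-0.29))
```

Request:
send_rows(
  deltas="0 0 0.02 0; 0 0 0.029 0; -0.008 0 0.029 0; -0.015 0 0.029 0; -0.015 0 0.029 0",
  claw=0.7022,
)

```text
t: 16.65
eef_pos: [0.562, 0.4348, 0.0292]
tool_rot: [0.001, 0.709, 0.705, -0.001]
contact_force: [0.2, -0.5, -0.7]
gripper_width: 0.701
grasp_force: 2.4
```

Request:
send_rows(
  deltas="-0.004 0 -0.007 0; -0.008 0 -0.014 0; -0.012 0 -0.02 0; -0.016 0 -0.027 0; -0.021 0 -0.032 0",
)

```text
t: 17.15
eef_pos: [0.5614, 0.4161, 0.0625]
tool_rot: [0.0, 0.708, 0.706, 0.001]
contact_force: [-0.3, -0.0, -0.3]
gripper_width: 0.7
grasp_force: 2.4
```

Request:
send_rows(
  deltas="-0.005 0 -0.005 0; -0.01 0 -0.01 0; -0.016 0 -0.014 0; -0.022 0 -0.017 0; -0.028 0 -0.02 0",
)

```text
t: 17.65
eef_pos: [0.5611, 0.3873, 0.0815]
tool_rot: [0.0, 0.708, 0.706, -0.0]
contact_force: [0.1, 0.2, -1.1]
gripper_width: 0.7
grasp_force: 2.3
```

```bash
python3 - <<'E'
from h import *
tilt(name='scene'); d=shot('side'); s=shot('scene'); o=bot.get_obs(); print(o['eef_pos'],o['grasp_force'])
im=np.hstack([cv2.resize(s['img'][90:240,340:520],(400,333)),cv2.resize(d['img'][220:400,140:340],(370,333))])
cv2.imwrite('pics/c4.png',im[:,:,::-1])
E
```

```text
cup 0.86 2858 lo [0.3395 0.1552 0.0043] hi [0.441  0.2843 0.0804]
cup 0.58 2087 lo [0.5341 0.3181 0.0285] hi [0.5934 0.4121 0.1184]
[0.5611 0.3878 0.0813] 2.319089211523533
```

View pics/c4.png

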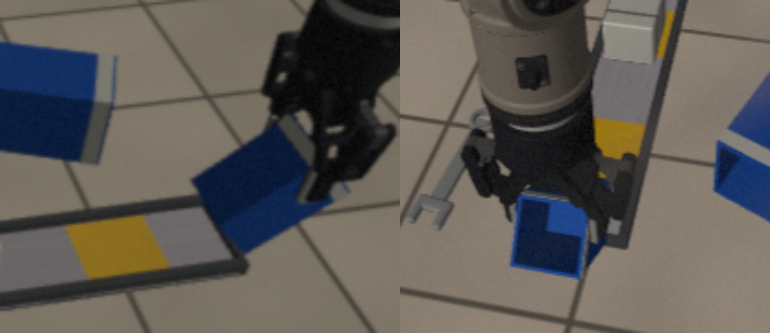

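Tilted about 35°, but its edge has ridden over the rail. I'll measure the tilt, back off and push again.

```bash
cat >> h.py <<'E'
def prof(n='cup',name='scene',k=1,xr=(.5,.62)):
    """y-z outline of the object: box fit by a convex hull"""
    p=shot(name)
    for r in bot.masks_of(p,n):
        P,_=world(p,cv2.erode(r['mask'].astype(np.uint8),np.ones((3,3)))>0)
        c=np.median(P,0)
        if not(xr[0]<c[0]<xr[1]) or len(P)<100 or np.ptp(np.percentile(P[:,1],[2,98]))>.2: continue
        Q=(P[:,1:]*1000).astype(np.float32); b=cv2.minAreaRect(Q); print(n,len(P),'med',c,'yzrect',b)
        for y in np.arange(Q[:,0].min(),Q[:,0].max(),8):
            z=Q[abs(Q[:,0]-y)<2,1]; 
            if len(z)>3: print(round(float(y)),np.percentile(z,[3,97]).round(),end=' ')
        print(); return
E
python3 - <<'E'
from h import *
prof()
E
```

```text
cup 1787 med [0.5771 0.3568 0.0781] yzrect ((371.7270812988281, 68.21798706054688), (95.23410034179688, 60.10633087158203), 43.610801696777344)
319 [56. 60.] 327 [53. 67.] 335 [43. 74.] 343 [34. 81.] 351 [31. 88.] 359 [26. 95.] 367 [ 31. 103.] 375 [ 43. 110.] 383 [ 49. 117.] 391 [ 51. 119.] 399 [57. 65.] 415 [70. 87.]
```

Request:
send_rows(
  deltas="0.003 0 0.005 0; 0.003 0 0.01 0; 0 0 0.01 0; -0.007 0 0.008 0; -0.012 0 0.006 0",
)

```text
t: 18.45
eef_pos: [0.5611, 0.3749, 0.0754]
tool_rot: [0.0, 0.708, 0.706, -0.0]
contact_force: [0.9, -0.2, 0.1]
gripper_width: 0.697
grasp_force: 2.2
```

Request:
send_rows(
  deltas="-0.005 0 -0.001 0; -0.01 0 -0.001 0; -0.014 0 -0.001 0; -0.014 0 -0.001 0",
)

```text
t: 18.85
eef_pos: [0.5611, 0.3607, 0.0762]
tool_rot: [0.0, 0.709, 0.706, -0.0]
contact_force: [0.7, 0.4, -1.1]
gripper_width: 0.702
grasp_force: 1.9
```

```bash
python3 - <<'E'
from h import *
prof(); o=bot.get_obs(); print(o['eef_pos'],o['grasp_force'])
E
```

```text
cup 1700 med [0.5746 0.3413 0.0698] yzrect ((360.2149353027344, 67.24907684326172), (98.38719940185547, 60.918609619140625), 61.11720275878906)
312 [37. 44.] 320 [38. 56.] 328 [37. 71.] 336 [35. 85.] 344 [ 33. 100.] 352 [ 25. 116.] 360 [ 18. 123.] 368 [ 21. 118.] 376 [ 39. 112.] 384 [48. 99.] 392 [67. 82.] 400 [77. 84.] 
[0.5607 0.3615 0.0759] 1.8290644884109497
```

Now 61°, nearly past its balance point. I'll firm the grip, carry it back over mark 3, set the bottom edge down and drag it upright.

Request:
send_rows(
  deltas="0 0 0 0; 0 0 0 0; 0 0 -0.015 0; -0.01 0 -0.03 0; -0.045 0 -0.03 0",
  claw=0.69,
)

```text
t: 19.45
eef_pos: [0.5612, 0.3222, 0.1105]
tool_rot: [-0.001, 0.706, 0.708, 0.004]
contact_force: [-0.6, 1.4, -0.7]
gripper_width: 0.705
grasp_force: 23.8
```

Request:
send_rows(
  deltas="-0.03 0 0 0; -0.044 0 0.01 0; -0.044 0 0.02 0; -0.044 0 0.03 0; -0.044 0 0.034 0",
)

```text
t: 19.95
eef_pos: [0.5608, 0.2758, 0.0735]
tool_rot: [-0.0, 0.708, 0.707, 0.001]
contact_force: [-6.8, -3.2, 29.4]
gripper_width: 0.699
grasp_force: 27.1
```

```bash
python3 - <<'E'
from h import *
prof(); o=bot.get_obs(); print(o['eef_pos'],o['grasp_force'],o['contact_force'])
E
```

```text
cup 1449 med [0.578  0.2555 0.0656] yzrect ((275.15728759765625, 65.6016845703125), (97.111328125, 59.984596252441406), 61.08427047729492)
228 [37. 42.] 236 [39. 55.] 244 [35. 71.] 252 [31. 85.] 260 [29. 99.] 268 [ 20. 114.] 276 [ 16. 121.] 284 [26. 56.] 292 [35. 58.] 300 [50. 77.] 308 [66. 77.] 
[0.5607 0.2761 0.0736] 25.34354656934738 [-2.2541 -1.6369 12.6395]
```

Request:
send_rows(
  deltas="0 0 -0.001 0; -0.006 0 -0.001 0; -0.012 0 -0.001 0; -0.018 0 0 0; -0.024 0 0.002 0",
  claw=0.7024,
)

```text
t: 20.55
eef_pos: [0.5603, 0.2484, 0.0699]
tool_rot: [-0.0, 0.708, 0.706, -0.0]
contact_force: [-0.4, -0.2, 0.7]
gripper_width: 0.704
grasp_force: 1.7
```

Request:
send_rows(
  deltas="-0.005 0 0.003 0; -0.008 0 0.005 0; -0.008 0 0.005 0",
)

```text
t: 20.85
eef_pos: [0.5605, 0.2396, 0.0655]
tool_rot: [0.0, 0.709, 0.706, -0.001]
contact_force: [-2.8, -2.4, 8.2]
gripper_width: 0.706
grasp_force: 3.4
```

```bash
python3 - <<'E'
from h import *
prof(); o=bot.get_obs(); print(o['eef_pos'],o['grasp_force'],o['contact_force'])
E
```

```text
cup 1166 med [0.5816 0.2297 0.0529] yzrect ((254.0706787109375, 61.06001281738281), (99.22248840332031, 60.20161437988281), 82.15116882324219)
219 [17. 33.] 227 [30. 84.] 235 [ 17. 113.] 243 [ 14. 106.] 251 [13. 48.] 259 [14. 56.] 267 [14. 68.] 275 [17. 69.] 283 [ 59. 104.] 
[0.5605 0.2397 0.0656] 3.243137039244175 [-1.9529 -3.7036  6.641 ]
```

82° and past balance, so I'll let it go, rise, and go on to the jar.

Request:
send_rows(
  deltas="0 0 0 0; 0 0 0 0; 0 0 -0.03 0; 0 0 -0.07 0; 0 0 -0.1 0",
  claw=0.85,
)

```text
t: 21.45
eef_pos: [0.5609, 0.2414, 0.1669]
tool_rot: [-0.0, 0.708, 0.706, 0.001]
contact_force: [1.2, 0.3, 0.3]
gripper_width: 0.85
grasp_force: 0.0
```

Request:
send_rows(
  deltas="-0.045 0 0 0; -0.09 0 0 0; -0.135 0 0.01 0; -0.17 0 0.03 0; -0.187 0 0.06 0",
)

```text
t: 21.95
eef_pos: [0.5613, 0.0495, 0.1058]
tool_rot: [0.002, 0.71, 0.704, 0.001]
contact_force: [0.1, 0.2, -0.1]
gripper_width: 0.85
grasp_force: 0.0
```

```bash
python3 - <<'E'
from h import *
prof(); prof('jar_tipped'); print(to([.561,.053,.028]))
E
```

```text
cup 2168 med [0.5823 0.2433 0.0733] yzrect ((246.07557678222656, 54.749305725097656), (105.8193588256836, 61.15597152709961), 88.62925720214844)
216 [ 15. 104.] 224 [ 11. 106.] 232 [ 12. 106.] 240 [ 12. 104.] 248 [ 15. 105.] 256 [ 14. 105.] 264 [ 10. 105.] 272 [ 18. 104.] 
jar_tipped 1621 med [0.589  0.0759 0.0582] yzrect ((69.923828125, 37.92943572998047), (96.5981216430664, 59.69527816772461), 0.26098060607910156)
22 [28. 62.] 30 [30. 63.] 38 [27. 63.] 46 [19. 66.] 54 [16. 67.] 62 [15. 66.] 70 [15. 66.] 78 [15. 67.] 86 [14. 67.] 94 [15. 67.] 102 [14. 67.] 110 [14. 67.] 118 [14. 64.] 
('shift', array([-0.0021,  0.0013,  0.0774]), 'spin', np.float64(-0.18))
```

The cup stands at y≈0.246 on mark 3. Now the jar. I'll grip it by the body next to the cap, carry it over the standing jars, and use the outer face of the −y end rail.

Request:
send_rows(
  deltas="0 0 0.03 0; 0 0 0.06 0; 0 0 0.077 0; 0 0 0.077 0",
)

```text
t: 22.55
eef_pos: [0.5594, 0.0566, 0.0277]
tool_rot: [-0.001, 0.707, 0.707, -0.0]
contact_force: [0.3, 0.7, -0.4]
gripper_width: 0.854
grasp_force: 0.0
```

Request:
send_rows(
  deltas="0 0 0 0; 0 0 0 0; 0 0 0 0; 0 0 0 0",
  claw=0.68,
)

```text
t: 22.95
eef_pos: [0.5611, 0.0549, 0.0299]
tool_rot: [0.001, 0.708, 0.706, 0.001]
contact_force: [-0.3, 1.4, 7.3]
gripper_width: 0.702
grasp_force: 23.3
```

Request:
send_rows(
  deltas="0 0 -0.02 0; 0 0 -0.05 0; 0 0 -0.09 0; -0.01 0 -0.125 0; -0.03 0 -0.135 0",
  force=35,
)

```text
t: 23.45
eef_pos: [0.5619, 0.026, 0.1678]
tool_rot: [0.002, 0.707, 0.707, 0.003]
contact_force: [1.2, 0.2, -2.3]
gripper_width: 0.7
grasp_force: 40.6
```

Request:
send_rows(
  deltas="-0.045 0 0 0; -0.09 0 0 0; -0.135 0 0 0; -0.18 0 0 0; -0.225 0 0 0",
)

```text
t: 23.95
eef_pos: [0.5584, -0.203, 0.1635]
tool_rot: [0.0, 0.708, 0.706, -0.0]
contact_force: [0.5, 0.1, -2.0]
gripper_width: 0.697
grasp_force: 40.5
```

Request:
send_rows(
  deltas="-0.045 0 0 0; -0.09 0 0 0; -0.135 0 0 0; -0.18 0 0 0; -0.225 0 0 0",
)

```text
t: 24.45
eef_pos: [0.5575, -0.4279, 0.1633]
tool_rot: [-0.0, 0.708, 0.706, -0.0]
contact_force: [1.2, 0.5, -2.2]
gripper_width: 0.701
grasp_force: 40.5
```

Request:
send_rows(
  deltas="-0.035 0 0 0; -0.053 0 0 0; -0.053 0 0 0; -0.053 0 0 0",
)

```text
t: 24.85
eef_pos: [0.5578, -0.4785, 0.1629]
tool_rot: [-0.001, 0.708, 0.706, 0.0]
contact_force: [1.2, 0.0, -2.5]
gripper_width: 0.694
grasp_force: 40.5
```

```bash
python3 - <<'E'
from h import *
prof('jar_tipped',xr=(.54,.62)); o=bot.get_obs(); print(o['eef_pos'],o['grasp_force'],to([.561,-.48,.16]))
E
```

```text
jar_tipped 567 med [ 0.5617 -0.4129  0.1631] yzrect ((-413.2425537109375, 169.48385620117188), (53.19422912597656, 12.161823272705078), 77.88477325439453)
-425 [145. 147.] -417 [146. 162.] 
[ 0.5587 -0.477   0.1633] 40.467955470085144 ('shift', array([-0.003 ,  0.0023,  0.0033]), 'spin', np.float64(-0.07))
```

Request:
send_rows(
  deltas="0.006 0.001 0.04 0; 0.006 0.001 0.08 0; 0.006 0.001 0.11 0; 0.006 0.001 0.118 0; 0.006 0.001 0.118 0",
)

```text
t: 25.45
eef_pos: [0.5591, -0.4714, 0.0444]
tool_rot: [-0.001, 0.708, 0.706, 0.0]
contact_force: [-1.1, 0.6, -2.5]
gripper_width: 0.696
grasp_force: 40.3
```

Request:
send_rows(
  deltas="0 0 0 0; 0 0 0 0; 0 0 0 0",
  claw=0.702,
  force=20,
)

```text
t: 25.75
eef_pos: [0.5602, -0.4736, 0.0473]
tool_rot: [0.001, 0.708, 0.706, 0.0]
contact_force: [-0.2, -0.3, -2.3]
gripper_width: 0.702
grasp_force: 3.6
```

```bash
python3 - <<'E'
from h import *
prof('jar_tipped','side',xr=(.52,.62)); o=bot.get_obs(); print(o['eef_pos'],o['grasp_force'])
s=shot('scene'); d=shot('side')
im=np.hstack([cv2.resize(s['img'][130:290,0:180],(400,356)),cv2.resize(d['img'][60:200,230:370],(356,356))])
cv2.imwrite('pics/c5.png',im[:,:,::-1])
E
```

```text
[ 0.5599 -0.4737  0.0468] 3.7324629351496696
```

View pics/c5.png

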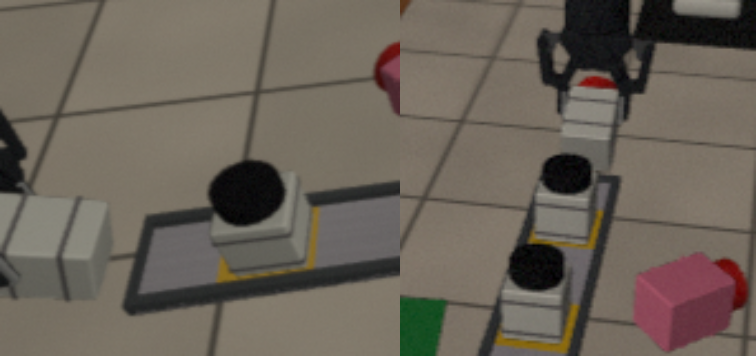

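```bash
cat >> h.py <<'E'
def yz(y0,y1,z0=.002,z1=.14,x0=.54,x1=.585,name='scene',st=5):
    P,_=world(shot(name)); P=P[(P[:,0]>x0)&(P[:,0]<x1)&(P[:,1]>y0)&(P[:,1]<y1)&(P[:,2]>z0)&(P[:,2]<z1)]*1000
    for y in np.arange(y0*1000,y1*1000,st):
        z=P[abs(P[:,1]-y)<st/2,2]
        if len(z)>2: print(round(y),np.percentile(z,[3,97]).round(),end=' ')
    print()
E
python3 - <<'E'
from h import *
yz(-.49,-.36); yz(-.49,-.36,x0=.585,x1=.61)
E
```

```text
-475 [77. 80.] -470 [76. 80.] -465 [74. 78.] -460 [72. 77.] -455 [70. 77.] -450 [69. 73.] -445 [67. 71.] -440 [65. 70.] -435 [64. 68.] -430 [62. 66.] -425 [ 3. 64.] -420 [15. 62.] -415 [27. 60.] -410 [41. 59.] -405 [55. 55.] -400 [12. 14.] -395 [ 4. 15.] -390 [3. 9.] -385 [4. 7.] -380 [4. 7.] -375 [4. 7.] -370 [4. 7.] -365 [3. 7.] 
-485 [25. 33.] -480 [18. 33.] -475 [18. 33.] -470 [18. 53.] -465 [19. 68.] -460 [18. 75.] -455 [15. 73.] -450 [ 9. 72.] -445 [ 8. 70.] -440 [ 7. 68.] -435 [ 6. 66.] -430 [ 4. 65.] -425 [ 6. 63.] -420 [17. 60.] -415 [31. 59.] -410 [31. 57.] -400 [11. 14.] -395 [ 4. 15.] -390 [ 4. 14.] -385 [ 4. 16.] -380 [ 3. 14.] -375 [ 4. 14.] -370 [ 3. 14.] -365 [ 4. 15.]
```

Request:
send_rows(
  deltas="0 0 -0.006 0; 0.012 0 -0.008 0; 0.027 0 -0.01 0; 0.032 0 -0.013 0; 0.037 0 -0.017 0",
)

```text
t: 26.55
eef_pos: [0.5594, -0.434, 0.0623]
tool_rot: [-0.001, 0.708, 0.707, 0.0]
contact_force: [0.0, 0.2, -2.2]
gripper_width: 0.697
grasp_force: 3.2
```

Request:
send_rows(
  deltas="0.005 0 -0.003 0; 0.011 0 -0.005 0; 0.016 0 -0.007 0; 0.022 0 -0.008 0; 0.027 0 -0.009 0",
)

```text
t: 27.05
eef_pos: [0.5595, -0.4088, 0.0717]
tool_rot: [0.0, 0.708, 0.706, -0.0]
contact_force: [-0.3, -0.6, -0.2]
gripper_width: 0.698
grasp_force: 3.4
```

```bash
python3 - <<'E'
from h import *
yz(-.49,-.34); o=bot.get_obs(); print(o['eef_pos'],o['grasp_force'],o['contact_force'])
E
```

```text
-425 [107. 120.] -420 [102. 137.] -415 [104. 134.] -410 [102. 133.] -405 [ 96. 105.] -400 [ 91. 138.] -395 [  6. 137.] -390 [  4. 136.] -385 [ 4. 81.] -380 [ 4. 74.] -375 [ 4. 68.] -370 [ 3. 62.] -365 [ 4. 56.] -360 [ 4. 50.] -355 [3. 7.] -350 [3. 7.] -345 [3. 7.] 
[ 0.5598 -0.4076  0.0717] 3.8153332471847534 [ 0.1028 -0.3818  1.2921]
```

Request:
send_rows(
  deltas="0.004 0 0 0; 0.008 0 0 0; 0.011 0 0.001 0; 0.014 0 0.002 0; 0.014 0 0.002 0",
)

```text
t: 27.6
eef_pos: [0.5599, -0.3941, 0.0694]
tool_rot: [-0.0, 0.708, 0.706, 0.0]
contact_force: [-0.5, -0.6, 1.6]
gripper_width: 0.702
grasp_force: 3.6
```

```bash
python3 - <<'E'
from h import *
yz(-.49,-.32); o=bot.get_obs(); print(o['eef_pos'],o['grasp_force'],o['contact_force'])
E
```

```text
-415 [118. 118.] -410 [120. 122.] -405 [101. 136.] -400 [103. 132.] -395 [  4. 107.] -390 [  4. 106.] -385 [  5. 137.] -380 [  4. 138.] -375 [  4. 136.] -370 [ 4. 70.] -365 [ 4. 61.] -360 [ 4. 51.] -355 [ 3. 44.] -350 [4. 7.] -345 [3. 7.] -340 [4. 7.] -335 [4. 7.] -330 [4. 7.] -325 [5. 6.] 
[ 0.5598 -0.3944  0.0693] 3.565041236579418 [ 0.4312 -0.9981  1.2334]
```

About 61°. Firm grip, then carry it to mark 2.

Request:
send_rows(
  deltas="0 0 0 0; 0 0 0 0; 0 0 -0.03 0; 0 0 -0.07 0; 0.01 0 -0.1 0",
  claw=0.68,
)

```text
t: 28.15
eef_pos: [0.5585, -0.3866, 0.17]
tool_rot: [-0.0, 0.709, 0.705, -0.001]
contact_force: [0.7, -0.4, -2.5]
gripper_width: 0.697
grasp_force: 23.6
```

Request:
send_rows(
  deltas="0.045 0 0 0; 0.09 0 0 0; 0.135 0 0 0; 0.18 0 0 0; 0.225 0 0 0",
)

```text
t: 28.65
eef_pos: [0.559, -0.1582, 0.1684]
tool_rot: [-0.001, 0.708, 0.706, -0.001]
contact_force: [0.9, -0.6, -3.0]
gripper_width: 0.697
grasp_force: 23.6
```

Request:
send_rows(
  deltas="0.045 0 0 0; 0.09 0 0 0; 0.135 0 0 0; 0.18 0 0.01 0; 0.205 0 0.03 0",
)

```text
t: 29.15
eef_pos: [0.561, 0.0499, 0.14]
tool_rot: [-0.0, 0.707, 0.707, 0.002]
contact_force: [1.1, 0.3, -2.8]
gripper_width: 0.705
grasp_force: 23.7
```

Request:
send_rows(
  deltas="0 0 0.025 0; 0 0 0.05 0; 0 0 0.06 0; 0 0 0.065 0; 0 0 0.067 0",
)

```text
t: 29.65
eef_pos: [0.561, 0.0448, 0.0722]
tool_rot: [-0.0, 0.708, 0.706, -0.0]
contact_force: [1.0, 0.7, -1.6]
gripper_width: 0.704
grasp_force: 23.5
```

```bash
python3 - <<'E'
from h import *
yz(0,.16); o=bot.get_obs(); print(o['eef_pos'],o['grasp_force'],o['contact_force'])
E
```

```text
0 [  4. 110.] 5 [  4. 113.] 10 [  4. 115.] 15 [  4. 118.] 20 [  4. 120.] 25 [  5. 124.] 30 [  5. 138.] 35 [ 25. 113.] 40 [  4. 110.] 45 [  5. 109.] 50 [  4. 104.] 55 [ 4. 95.] 60 [4. 7.] 65 [5. 7.] 70 [ 4. 66.] 75 [ 4. 60.] 80 [ 5. 50.] 85 [4. 7.] 90 [4. 7.] 95 [4. 8.] 100 [4. 7.] 105 [4. 7.] 110 [4. 7.] 115 [4. 7.] 120 [4. 7.] 125 [4. 7.] 130 [3. 7.] 135 [4. 7.] 140 [3. 7.] 145 [4. 7.] 150 [3. 8.] 155 [3. 7.] 
[0.5612 0.0448 0.0725] 23.459079265594482 [-0.0268  0.2987 -2.7366]
```

Request:
send_rows(
  deltas="0.003 0 0.003 0; 0.005 0 0.006 0; 0.005 0 0.006 0; 0.005 0 0.006 0",
  claw=0.7022,
)

```text
t: 30.1
eef_pos: [0.5617, 0.0504, 0.067]
tool_rot: [0.0, 0.708, 0.706, 0.001]
contact_force: [1.2, 0.7, 1.2]
gripper_width: 0.706
grasp_force: 2.3
```

Request:
send_rows(
  deltas="0.006 0 0 0; 0.012 0 0.001 0; 0.018 0 0.003 0; 0.024 0 0.006 0; 0.03 0 0.009 0",
)

```text
t: 30.6
eef_pos: [0.5612, 0.0811, 0.0572]
tool_rot: [0.0, 0.708, 0.706, 0.0]
contact_force: [0.9, -0.7, 0.8]
gripper_width: 0.702
grasp_force: 3.3
```

```bash
python3 - <<'E'
from h import *
yz(0,.16); o=bot.get_obs(); print(o['eef_pos'],o['grasp_force'],o['contact_force'])
E
```

```text
0 [4. 7.] 5 [4. 7.] 10 [4. 7.] 15 [3. 7.] 20 [3. 7.] 25 [4. 7.] 30 [  4. 105.] 35 [  5. 107.] 40 [  4. 107.] 45 [ 86. 108.] 50 [106. 109.] 55 [107. 110.] 60 [108. 111.] 65 [109. 138.] 70 [108. 136.] 75 [112. 125.] 80 [ 94. 113.] 90 [10. 92.] 105 [4. 8.] 110 [4. 7.] 115 [3. 7.] 120 [4. 7.] 125 [4. 7.] 130 [4. 7.] 135 [4. 7.] 140 [4. 7.] 145 [3. 7.] 150 [4. 7.] 155 [4. 7.] 
[0.5607 0.0822 0.0567] 3.306642025709152 [ 0.9071  1.0611 -0.9096]
```

Request:
send_rows(
  deltas="0 0 0 0; 0 0 0 0; 0 0 0 0; 0 0 -0.04 0; 0 0 -0.08 0",
  claw=0.85,
)

```text
t: 31.15
eef_pos: [0.5599, 0.0794, 0.1371]
tool_rot: [-0.001, 0.708, 0.706, -0.001]
contact_force: [0.7, -0.6, 0.6]
gripper_width: 0.851
grasp_force: 0.0
```

Request:
send_rows(
  deltas="-0.02 0.03 -0.03 0; -0.05 0.07 -0.03 0; -0.08 0.1 -0.03 0; -0.11 0.14 -0.03 0; -0.12 0.145 -0.03 0",
)

```text
t: 31.65
eef_pos: [0.7088, -0.0466, 0.1667]
tool_rot: [0.001, 0.711, 0.704, -0.0]
contact_force: [0.0, 0.2, -0.7]
gripper_width: 0.848
grasp_force: 0.0
```

```bash
python3 - <<'E'
from h import *
s=shot('scene'); d=shot('side'); w=shot('wrist')
for n in ('cup','jar_tipped'):
  for p in (s,d):
    for r in bot.masks_of(p,n)[:3]:
      P,_=world(p,r['mask']); T=P[P[:,2]>.09]
      if len(T)>50 and .5<np.median(T[:,0])<.62: print(n,'top',cv2.minAreaRect((T[:,:2]*1000).astype(np.float32)),np.percentile(T[:,2],[5,95]))
for p in (s,d,w):
  for n in ('scoop','scoop_grip','scoop_nose','mat','mark2','piece0'): print(n,[(np.round(r['xyz'],3).tolist(),round(r['confidence'],2)) for r in bot.landmark_of(p,n)][:4])
for p in (s,w):
  P,_=world(p); H=P[(P[:,2]>.036)&(P[:,2]<.056)&(abs(P[:,0]-.705)<.04)&(P[:,1]>-.13)&(P[:,1]<.12)]
  if len(H)>30: print('handle',len(H),cv2.minAreaRect((H[:,:2]*1000).astype(np.float32)),np.percentile(H[:,2],[50,95]), 'ends',H[H[:,1]<np.percentile(H[:,1],5)].mean(0),H[H[:,1]>np.percentile(H[:,1],95)].mean(0))
print(bot.get_obs()['eef_pos'])
cv2.imwrite('pics/w6.png',np.hstack([cv2.resize(w['img'],(400,300)),cv2.resize(s['img'][130:310,200:440],(400,300))])[:,:,::-1])
E
```

```text
cup top ((561.8875732421875, 247.7545166015625), (62.47233963012695, 64.4571762084961), 89.00189208984375) [0.0913 0.1059]
cup top ((559.8997802734375, 249.16748046875), (64.53329467773438, 62.2931022644043), 89.22309875488281) [0.0915 0.1079]
jar_tipped top ((563.321533203125, 71.39674377441406), (52.65856170654297, 52.90287399291992), 12.281185150146484) [0.093  0.1065]
jar_tipped top ((559.8223876953125, 75.38235473632812), (50.17607116699219, 52.37483596801758), 9.901775360107422) [0.0934 0.1082]
scoop [([0.705, -0.009, 0.003], 0.57)]
scoop_grip [([0.711, -0.043, 0.039], 0.89)]
scoop_nose [([0.691, 0.083, 0.007], 0.58)]
mat [([0.704, -0.015, 0.0], 0.86), ([0.713, -0.039, 0.04], 0.41)]
mark2 [([0.557, -0.294, 0.008], 0.97), ([0.56, -0.113, 0.009], 0.94), ([0.558, 0.247, 0.006], 0.84), ([0.558, 0.069, 0.004], 0.7)]
piece0 [([0.704, 0.016, 0.015], 0.67), ([0.692, 0.04, 0.015], 0.41), ([0.694, 0.059, 0.013], 0.39)]
scoop [([0.706, -0.015, 0.0], 0.73), ([0.694, 0.058, 0.018], 0.52)]
scoop_grip [([0.709, -0.039, 0.042], 0.94), ([0.556, -0.289, 0.044], 0.42)]
scoop_nose [([0.692, 0.083,
[... 282 characters left out ...]
.56), ([0.695, 0.058, 0.019], 0.41)]
scoop [([0.704, -0.008, 0.004], 0.57)]
scoop_grip [([0.711, -0.039, 0.039], 0.9), ([0.708, -0.017, 0.003], 0.24)]
scoop_nose []
mat [([0.709, -0.012, -0.001], 0.84)]
mark2 []
piece0 [([0.694, 0.058, 0.008], 0.91), ([0.703, 0.018, 0.014], 0.8), ([0.696, 0.038, 0.017], 0.75)]
handle 853 ((712.5745849609375, -52.39834976196289), (46.30224609375, 111.72711181640625), 7.57993745803833) [0.0474 0.0495] ends [ 0.7212 -0.1046  0.0462] [0.7183 0.0031 0.0454]
handle 2750 ((710.5331420898438, -53.7147331237793), (45.82035827636719, 111.49557495117188), 7.6170501708984375) [0.0483 0.0495] ends [ 0.7171 -0.1045  0.0481] [0.7152 0.0023 0.046 ]
[ 0.7057 -0.0405  0.1673]
```

View pics/w6.png

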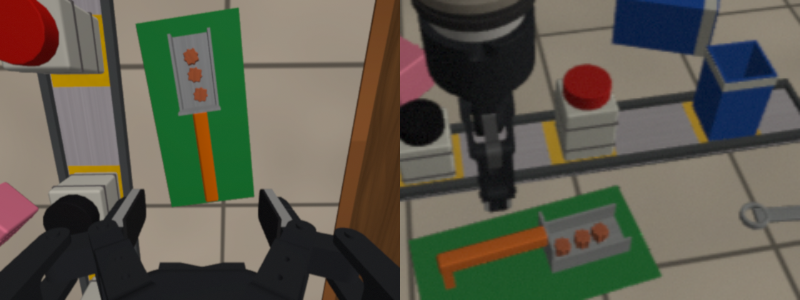

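Both containers stand: cup at (0.561, 0.248) on mark 3, jar at (0.561, 0.073) on mark 2. The scoop's heading is about 98°. I'll grip its handle nearer the rear end (scoop x≈-55 mm), so that it can swing down clear of the palm.

Request:
send_rows(
  deltas="-0.015 0.008 0.03 -8; -0.025 0.008 0.06 -8; -0.025 0.008 0.09 -8; -0.025 0.008 0.1 -8",
  claw=0.5,
)

```text
t: 33.3
eef_pos: [0.7113, -0.0662, 0.0637]
tool_rot: [-0.002, 0.658, 0.753, -0.002]
contact_force: [0.2, 0.4, -0.2]
gripper_width: 0.501
grasp_force: 0.0
```

```bash
python3 - <<'E'
from h import *
w=shot('wrist'); o=bot.get_obs(); print(o['eef_pos'],o['gripper_width'])
P,_=world(w); 
for p in (w,shot('scene')):
  P,_=world(p); H=P[(P[:,2]>.042)&(P[:,2]<.054)&(abs(P[:,0]-.71)<.03)&(P[:,1]>-.13)&(P[:,1]<-.01)]
  H=H[H[:,1]>-.12]
  for y in np.arange(-.11,-.01,.01):
    h=H[abs(H[:,1]-y)<.004]
    if len(h)>5: print(round(y,3),np.percentile(h[:,0],[5,95]).round(4),end=' ')
  print()
print(to([.7135,-.0655,.03],98))
E
```

```text
[ 0.7114 -0.0655  0.0636] 0.4980777635591699
-0.11 [0.7104 0.7236] -0.1 [0.7096 0.7237] -0.09 [0.7082 0.7225] -0.08 [0.7066 0.7212] -0.07 [0.7054 0.7197] -0.06 [0.7041 0.7185] -0.05 [0.7028 0.7172] -0.04 [0.7016 0.7157] -0.03 [0.7004 0.7146] -0.02 [0.6987 0.7131] 
-0.11 [0.7121 0.7248] -0.1 [0.7124 0.7267] -0.09 [0.7105 0.7248] -0.08 [0.7099 0.7236] -0.04 [0.7034 0.7186] -0.03 [0.7027 0.7172] -0.02 [0.7021 0.7153] 
('shift', array([-0.0006,  0.0011,  0.0357]), 'spin', np.float64(-0.16))
```

Request:
send_rows(
  deltas="0 0 0.02 0; 0 0 0.033 0; 0 0 0.033 0",
)

```text
t: 33.7
eef_pos: [0.7123, -0.0653, 0.0324]
tool_rot: [-0.001, 0.657, 0.754, -0.001]
contact_force: [1.0, 0.6, 0.0]
gripper_width: 0.501
grasp_force: 0.0
```

Request:
send_rows(
  deltas="0 0 0 0; 0 0 0 0; 0 0 0 0; 0 0 0 0; 0 0 0 0",
  claw=0.1,
  force=90,
)

```text
t: 34.2
eef_pos: [0.7143, -0.0654, 0.0354]
tool_rot: [0.001, 0.657, 0.754, 0.001]
contact_force: [-0.4, 0.6, 5.5]
gripper_width: 0.169
grasp_force: 88.7
```

Request:
send_rows(
  deltas="0 0 -0.005 0; 0 0 -0.015 0; 0 0 -0.03 0; 0 0 -0.04 0; 0 0 -0.045 0",
)

```text
t: 34.7
eef_pos: [0.7145, -0.0654, 0.0815]
tool_rot: [0.001, 0.657, 0.754, 0.001]
contact_force: [0.4, -0.2, -2.0]
gripper_width: 0.167
grasp_force: 87.9
```

```bash
python3 - <<'E'
from h import *
o=bot.get_obs(); print(o['eef_pos'],o['gripper_width'],o['grasp_force'])
s=shot('scene'); d=shot('side')
for p in (s,d):
  for n in ('scoop_nose','scoop_grip','piece0'): print(n,[(np.round(r['xyz'],3).tolist(),round(r['confidence'],2)) for r in bot.landmark_of(p,n)][:4])
cv2.imwrite('pics/c7.png',np.hstack([cv2.resize(s['img'][150:330,200:400],(400,360)),cv2.resize(d['img'][120:280,150:310],(360,360))])[:,:,::-1])
E
```

```text
[ 0.7145 -0.0654  0.0815] 0.16738840331094704 87.89308547973633
scoop_nose [([0.562, 0.076, 0.059], 0.68), ([0.692, 0.084, 0.053], 0.66)]
scoop_grip [([0.718, -0.043, 0.085], 0.92), ([0.563, -0.113, 0.007], 0.49)]
piece0 [([0.698, 0.043, 0.06], 0.67), ([0.707, 0.016, 0.059], 0.44), ([0.695, 0.059, 0.06], 0.41)]
scoop_nose [([0.693, 0.087, 0.051], 0.64)]
scoop_grip [([0.712, -0.037, 0.087], 0.94)]
piece0 [([0.708, 0.013, 0.064], 0.59), ([0.702, 0.036, 0.056], 0.55), ([0.698, 0.057, 0.063], 0.5)]
```

View pics/c7.png

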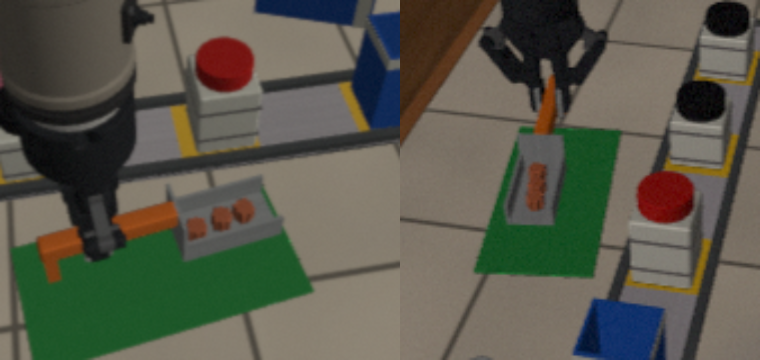

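Request:
send_rows(
  deltas="0 0 -0.01 0; 0 0 -0.03 0; 0 0 -0.06 0; 0 0 -0.09 0; 0 0 -0.11 0",
)

```text
t: 35.6
eef_pos: [0.7145, -0.0652, 0.1926]
tool_rot: [0.001, 0.657, 0.754, 0.001]
contact_force: [1.4, 0.3, -2.3]
gripper_width: 0.166
grasp_force: 88.0
```

Request:
send_rows(
  deltas="0.007 -0.004 -0.012 0; 0.02 -0.011 -0.022 0; 0.038 -0.021 -0.03 0; 0.058 -0.032 -0.032 0; 0.08 -0.044 -0.032 0",
)

```text
t: 36.1
eef_pos: [0.6572, 0.0101, 0.2211]
tool_rot: [-0.001, 0.657, 0.754, -0.0]
contact_force: [0.6, -0.6, -1.7]
gripper_width: 0.166
grasp_force: 88.0
```

Request:
send_rows(
  deltas="0.022 -0.012 0 0; 0.045 -0.025 0 0; 0.067 -0.037 0 0; 0.087 -0.048 0 0; 0.105 -0.058 0 0",
)

```text
t: 36.6
eef_pos: [0.5844, 0.1065, 0.2207]
tool_rot: [-0.001, 0.656, 0.755, -0.001]
contact_force: [-0.4, 1.2, -1.9]
gripper_width: 0.171
grasp_force: 88.0
```

Request:
send_rows(
  deltas="0.016 -0.009 0 2; 0.027 -0.015 0 4; 0.033 -0.019 0 6; 0.038 -0.021 0 8; 0.038 -0.021 0 8",
)

```text
t: 37.1
eef_pos: [0.5589, 0.1409, 0.2209]
tool_rot: [-0.001, 0.707, 0.707, -0.001]
contact_force: [0.2, 0.8, -2.7]
gripper_width: 0.163
grasp_force: 88.0
```

```bash
python3 - <<'E'
from h import *
o=bot.get_obs(); print(o['eef_pos'],o['gripper_width'],o['grasp_force'],to([.561,.138,.223]))
for p in (shot('scene'),shot('side')):
  for n in ('scoop_nose','scoop_grip','piece0','cup'): print(n,[(np.round(r['xyz'],3).tolist(),round(r['confidence'],2)) for r in bot.landmark_of(p,n)][:4])
E
```

```text
[0.5589 0.1409 0.2209] 0.1627637787363012 87.95747637748718 ('shift', array([-0.0029,  0.0021, -0.0021]), 'spin', np.float64(-0.0))
scoop_nose [([0.56, 0.293, 0.194], 0.82)]
scoop_grip [([0.562, 0.165, 0.226], 0.79)]
piece0 [([0.559, 0.269, 0.199], 0.64), ([0.702, 0.295, -0.001], 0.61), ([0.556, 0.249, 0.2], 0.58), ([0.566, 0.224, 0.201], 0.48)]
cup [([0.562, 0.254, 0.055], 0.88), ([0.561, -0.291, 0.044], 0.56)]
scoop_nose [([0.561, 0.291, 0.192], 0.63), ([0.56, 0.242, 0.197], 0.16)]
scoop_grip [([0.558, 0.166, 0.225], 0.93), ([0.558, 0.248, 0.059], 0.42)]
piece0 [([0.567, 0.221, 0.201], 0.59), ([0.558, 0.243, 0.192], 0.54), ([0.558, 0.263, 0.201], 0.45)]
cup [([0.38, 0.225, 0.036], 0.91), ([0.56, 0.248, 0.058], 0.85)]
```

Request:
send_rows(
  deltas="0 0 0 0; 0 0 0 0; 0 0 0 0",
  claw=0.1,
  force=40,
)

```text
t: 37.9
eef_pos: [0.5614, 0.1388, 0.2213]
tool_rot: [-0.0, 0.708, 0.706, -0.0]
contact_force: [-0.2, 0.0, -0.4]
gripper_width: 0.166
grasp_force: 88.0
```

Request:
send_rows(
  deltas="0 0 0 0; 0 0 0 0; 0 0 0 0",
  claw=0.1,
  force=20,
)

```text
t: 38.2
eef_pos: [0.5614, 0.1388, 0.2213]
tool_rot: [0.0, 0.708, 0.706, -0.0]
contact_force: [-0.7, 0.1, -2.0]
gripper_width: 0.166
grasp_force: 88.0
```

```bash
cat >> h.py <<'E'
def scoop():
    o=bot.get_obs(); print(o['eef_pos'],round(o['gripper_width'],4),round(o['grasp_force'],1))
    for p in (shot('scene'),shot('side')):
        for n in ('scoop_nose','scoop_grip','piece0'): print(n,[(np.round(r['xyz'],3).tolist(),round(r['confidence'],2)) for r in bot.landmark_of(p,n)][:3])
E
python3 -c "
from h import *
scoop()"
```

```text
[0.5614 0.1388 0.2213] 0.166 88.0
scoop_nose [([0.56, 0.291, 0.19], 0.55)]
scoop_grip [([0.567, 0.161, 0.228], 0.78), ([0.559, -0.291, 0.009], 0.65)]
piece0 [([0.562, 0.267, 0.201], 0.52), ([0.563, 0.219, 0.2], 0.49)]
scoop_nose [([0.562, 0.294, 0.192], 0.55)]
scoop_grip [([0.56, 0.166, 0.229], 0.82)]
piece0 [([0.563, 0.242, 0.194], 0.51), ([0.563, 0.263, 0.205], 0.5), ([0.566, 0.222, 0.2], 0.43)]
```

Request:
send_rows(
  deltas="0 0 0 0; 0 0 0 0",
  claw=0.16,
)

```text
t: 38.8
eef_pos: [0.5614, 0.1387, 0.2213]
tool_rot: [0.0, 0.708, 0.706, -0.0]
contact_force: [0.6, 0.4, -1.1]
gripper_width: 0.163
grasp_force: 88.0
```

Request:
send_rows(
  deltas="0 0 0 0; 0 0 0 0",
  claw=0.163,
)

```text
t: 39.0
eef_pos: [0.5614, 0.1388, 0.2213]
tool_rot: [0.0, 0.708, 0.706, 0.0]
contact_force: [0.2, -0.3, -1.4]
gripper_width: 0.168
grasp_force: 83.8
```

```bash
python3 -c "
from h import *
scoop()"
```

```text
[0.5614 0.1388 0.2213] 0.1681 83.8
scoop_nose [([0.563, 0.291, 0.19], 0.67)]
scoop_grip []
piece0 [([0.557, 0.243, 0.2], 0.58), ([0.562, 0.264, 0.199], 0.48), ([0.562, 0.219, 0.198], 0.42)]
scoop_nose [([0.561, 0.291, 0.192], 0.88)]
scoop_grip [([0.56, 0.167, 0.226], 0.97)]
piece0 [([0.562, 0.242, 0.195], 0.6), ([0.569, 0.22, 0.202], 0.52)]
```

Request:
send_rows(
  deltas="0 0 0 0; 0 0 0 0",
  claw=0.168,
)

```text
t: 39.6
eef_pos: [0.5614, 0.1387, 0.2213]
tool_rot: [0.0, 0.708, 0.706, 0.0]
contact_force: [0.9, -0.8, -1.1]
gripper_width: 0.169
grasp_force: 66.8
```

Request:
send_rows(
  deltas="0 0 0 0; 0 0 0 0",
  claw=0.172,
)

```text
t: 39.8
eef_pos: [0.5614, 0.1387, 0.2213]
tool_rot: [0.0, 0.708, 0.706, -0.0]
contact_force: [0.2, 0.0, -1.3]
gripper_width: 0.176
grasp_force: 53.1
```

Request:
send_rows(
  deltas="0 0 0 0; 0 0 0 0",
  claw=0.174,
)

```text
t: 40.0
eef_pos: [0.5614, 0.1387, 0.2213]
tool_rot: [0.0, 0.708, 0.706, 0.0]
contact_force: [-0.3, 0.1, -1.8]
gripper_width: 0.177
grasp_force: 46.2
```

Request:
send_rows(
  deltas="0 0 0 0; 0 0 0 0",
  claw=0.18,
)

```text
t: 40.2
eef_pos: [0.5614, 0.1387, 0.2213]
tool_rot: [0.0, 0.708, 0.706, -0.0]
contact_force: [0.1, 0.5, -1.6]
gripper_width: 0.181
grasp_force: 25.5
```

Request:
send_rows(
  deltas="0 0 0 0; 0 0 0 0",
  claw=0.182,
)

```text
t: 40.4
eef_pos: [0.5614, 0.1387, 0.2213]
tool_rot: [0.0, 0.708, 0.706, 0.0]
contact_force: [0.5, 0.5, -1.7]
gripper_width: 0.186
grasp_force: 18.6
```

```bash
python3 -c "
from h import *
scoop()"
```

```text
[0.5614 0.1387 0.2213] 0.1859 18.6
scoop_nose [([0.559, 0.29, 0.194], 0.7)]
scoop_grip [([0.566, 0.162, 0.229], 0.76), ([0.561, 0.194, 0.19], 0.49)]
piece0 [([0.56, 0.267, 0.198], 0.66), ([0.565, 0.217, 0.198], 0.53), ([0.558, 0.247, 0.202], 0.49)]
scoop_nose [([0.56, 0.291, 0.191], 0.59)]
scoop_grip [([0.559, 0.164, 0.228], 0.82)]
piece0 [([0.561, 0.244, 0.196], 0.59), ([0.556, 0.246, 0.054], 0.58), ([0.56, 0.264, 0.206], 0.54)]
```

Request:
send_rows(
  deltas="0 0 0 0; 0 0 0 0",
  claw=0.1828,
)

```text
t: 41.0
eef_pos: [0.5614, 0.1387, 0.2213]
tool_rot: [0.0, 0.708, 0.706, -0.0]
contact_force: [-0.4, -0.3, -2.6]
gripper_width: 0.184
grasp_force: 15.7
```

Request:
send_rows(
  deltas="0 0 0 0; 0 0 0 0",
  claw=0.1834,
)

```text
t: 41.2
eef_pos: [0.5614, 0.1387, 0.2213]
tool_rot: [0.0, 0.708, 0.706, -0.0]
contact_force: [0.3, 0.5, -2.0]
gripper_width: 0.181
grasp_force: 13.6
```

```bash
cat >> h.py <<'E'
def nose():
    p=shot('side'); o=bot.get_obs(); print(o['t'],o['eef_pos'],round(o['grasp_force'],1),[(np.round(r['xyz'],3).tolist(),round(r['confidence'],2)) for r in bot.landmark_of(p,'scoop_nose')][:2])
    yz(.1,.34,.1,.26,.545,.575,'scene',8)
E
python3 -c "
from h import *
nose()"
```

```text
41.25 [0.5614 0.1387 0.2213] 13.6 [([0.559, 0.288, 0.189], 0.77)]
100 [191. 235.] 108 [193. 235.] 116 [218. 236.] 124 [220. 258.] 132 [225. 259.] 148 [249. 253.] 156 [219. 235.] 164 [218. 234.] 172 [219. 235.] 180 [219. 235.] 188 [219. 235.] 196 [219. 235.] 204 [189. 235.] 220 [100. 206.] 228 [205. 206.] 236 [192. 206.] 244 [191. 206.] 252 [200. 206.] 260 [196. 206.] 268 [200. 206.] 276 [101. 203.] 284 [189. 192.] 292 [190. 191.]
```

Request:
send_rows(
  deltas="0 0 0 0; 0 0 0 0",
  claw=0.184,
)

```text
t: 41.55
eef_pos: [0.5614, 0.1387, 0.2213]
tool_rot: [0.0, 0.708, 0.706, 0.0]
contact_force: [-0.3, 0.0, -1.7]
gripper_width: 0.186
grasp_force: 11.5
```

Request:
send_rows(
  deltas="0 0 0 0; 0 0 0 0",
  claw=0.1844,
)

```text
t: 41.75
eef_pos: [0.5614, 0.1388, 0.2213]
tool_rot: [0.0, 0.708, 0.706, 0.0]
contact_force: [-0.4, 0.8, -1.3]
gripper_width: 0.183
grasp_force: 10.1
```

```bash
python3 -c "
from h import *
nose()"
```

```text
41.8 [0.5614 0.1387 0.2213] 10.2 [([0.703, 0.287, -0.002], 0.63), ([0.561, 0.265, 0.139], 0.56)]
100 [230. 253.] 108 [234. 255.] 116 [229. 251.] 124 [225. 258.] 132 [223. 259.] 148 [206. 252.] 156 [202. 223.] 164 [197. 219.] 172 [158. 214.] 180 [164. 208.] 188 [177. 203.] 196 [189. 198.] 204 [149. 159.] 212 [148. 153.] 220 [101. 147.] 228 [138. 142.] 236 [135. 137.] 276 [100. 107.]
```

```bash
python3 -c "
from h import *
nose(); p=shot('side'); q=shot('scene')
for r in (p,q): print([(np.round(x['xyz'],3).tolist(),round(x['confidence'],2)) for x in bot.landmark_of(r,'piece0')])
"
```

```text
41.95 [0.5614 0.1386 0.2212] 10.4 [([0.56, 0.237, 0.107], 0.62)]
100 [233. 253.] 108 [236. 258.] 116 [231. 255.] 124 [226. 258.] 132 [223. 259.] 148 [204. 251.] 156 [198. 220.] 164 [154. 216.] 172 [159. 209.] 180 [168. 202.] 188 [179. 196.] 196 [148. 190.] 212 [134. 137.] 220 [101. 132.] 228 [121. 126.] 236 [114. 121.] 276 [100. 106.] 
[([0.561, 0.22, 0.116], 0.66), ([0.568, 0.207, 0.135], 0.43), ([0.561, 0.239, 0.112], 0.41)]
[]
```

Request:
send_rows(
  deltas="0.005 0 -0.006 0; 0.01 0 -0.012 0; 0.015 0 -0.014 0",
)

```text
t: 42.55
eef_pos: [0.5619, 0.1548, 0.2366]
tool_rot: [0.0, 0.708, 0.706, 0.001]
contact_force: [-0.1, 0.5, -1.5]
gripper_width: 0.189
grasp_force: 10.5
```

```bash
python3 -c "
from h import *
nose(); p=shot('side'); q=shot('scene')
for r in (p,q): print([(np.round(x['xyz'],3).tolist(),round(x['confidence'],2)) for x in bot.landmark_of(r,'piece0')])
"
```

```text
42.6 [0.5618 0.156  0.2366] 10.5 []
100 [234. 244.] 108 [234. 254.] 116 [242. 259.] 124 [249. 260.] 132 [246. 259.] 140 [240. 259.] 148 [235. 260.] 164 [220. 223.] 172 [214. 234.] 180 [169. 231.] 188 [173. 224.] 196 [182. 218.] 204 [193. 212.] 212 [201. 205.] 220 [102. 106.] 276 [101. 106.] 
[]
[]
```

```bash
python3 -c "
from h import *
s=shot('scene'); d=shot('side')
for p in (s,d):
  print([(len(world(p,r['mask'])[0]),np.percentile(world(p,r['mask'])[0],[2,50,98],axis=0).round(3).tolist(),round(r['confidence'],2)) for r in bot.masks_of(p,'scoop')][:2])
cv2.imwrite('pics/c8.png',np.hstack([cv2.resize(s['img'][90:240,300:460],(400,375)),cv2.resize(d['img'][160:320,180:340],(375,375))])[:,:,::-1])
"
```

```text
[(1730, [[0.542, 0.102, 0.127], [0.571, 0.19, 0.189], [0.587, 0.251, 0.268]], 0.78)]
[(2005, [[0.538, 0.128, 0.108], [0.562, 0.206, 0.159], [0.584, 0.251, 0.262]], 0.58)]
```

View pics/c8.png

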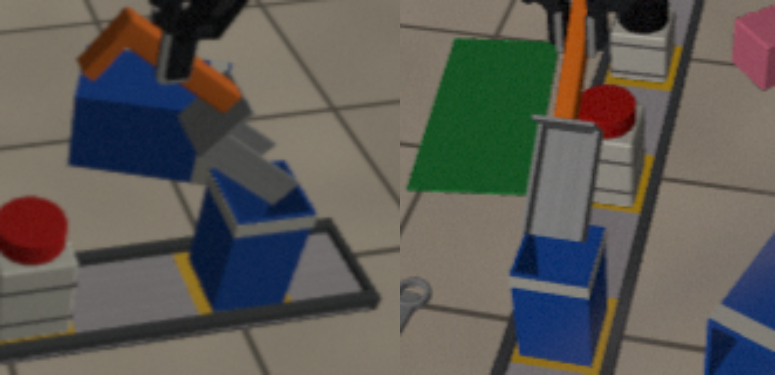

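The pan is empty and tilted about 45° over the cup. I'll firm the grip, lift, and carry the scoop back above the mat, then check inside the cup.

Request:
send_rows(
  deltas="0 0 0 0; 0 0 0 0; 0 0 -0.02 0; 0 0 -0.045 0; -0.005 0.005 -0.05 0",
  claw=0.176,
)

```text
t: 43.6
eef_pos: [0.5674, 0.1503, 0.2882]
tool_rot: [0.001, 0.708, 0.707, 0.002]
contact_force: [0.0, 1.1, 0.0]
gripper_width: 0.179
grasp_force: 20.0
```

Request:
send_rows(
  deltas="-0.03 0.028 0 0; -0.06 0.056 0 -2; -0.09 0.084 0 -4; -0.12 0.11 0 -6; -0.15 0.138 0 -8",
)

```text
t: 44.1
eef_pos: [0.7048, -0.0039, 0.2841]
tool_rot: [-0.0, 0.657, 0.754, -0.001]
contact_force: [0.5, 0.4, -1.3]
gripper_width: 0.182
grasp_force: 20.0
```

Request:
send_rows(
  deltas="0 0 0.03 0; 0 0 0.07 0; 0 0 0.11 0; 0 0 0.13 0; 0 0 0.13 0",
)

```text
t: 44.6
eef_pos: [0.7012, -0.0029, 0.15]
tool_rot: [-0.003, 0.657, 0.754, -0.003]
contact_force: [-0.0, -0.1, -1.3]
gripper_width: 0.184
grasp_force: 20.0
```

```bash
python3 -c "
from h import *
d=shot('side'); q=shot('scene'); o=bot.get_obs(); print(o['eef_pos'],o['grasp_force'],to([.705,0,.14],98))
for r in (d,q):
  print([(np.round(x['xyz'],3).tolist(),round(x['confidence'],2)) for x in bot.landmark_of(r,'piece0')],[(np.round(x['xyz'],3).tolist(),round(x['confidence'],2)) for x in bot.landmark_of(r,'scoop_nose')])
  P,_=world(r); C=P[(abs(P[:,0]-.561)<.024)&(abs(P[:,1]-.248)<.024)]; print('cup inside z',len(C),np.percentile(C[:,2],[1,10,50]))
yz(-.12,.12,.005,.26,.69,.73,'scene',8)
"
```

```text
[ 0.7042 -0.0021  0.1551] 20.057810246944427 ('shift', array([0.002 , 0.0011, 0.0151]), 'spin', np.float64(-0.21))
[] [([0.686, 0.088, 0.028], 0.64)]
cup inside z 3 [0.0575 0.0644 0.0952]
[([0.558, -0.294, 0.007], 0.44), ([0.558, 0.071, 0.008], 0.18)] [([0.689, 0.09, 0.033], 0.79)]Traceback (most recent call last):
  File "<string>", line 6, in <module>
    P,_=world(r); C=P[(abs(P[:,0]-.561)<.024)&(abs(P[:,1]-.248)<.024)]; print('cup inside z',len(C),np.percentile(C[:,2],[1,10,50]))
                                                                                                    ~~~~~~~~~~~~~^^^^^^^^^^^^^^^^^^
    return _quantile_unchecked(
        a, q, axis, out, overwrite_input, method, keepdims, weights)
    return _ureduce(a,
                    func=_quantile_ureduce_func,
    ...<5 lines>...
                    overwrite_input=overwrite_input,
                    method=method)
    r = func(a, **kwargs)
    result = _quantile(arr,
                       quantiles=q,
    ...<2 lines>...
                       out=out,
                       weights=wgt)
    slices_having_nans = np.isnan(arr[-1, ...])
                                  ~~~^^^^^^^^^
IndexError: index -1 is out of bounds for axis 0 with size 0
```

Request:
send_rows(
  deltas="-0.006 0.001 0.025 0; -0.014 0.001 0.036 0; -0.028 0.001 0.048 0; -0.037 0.001 0.058 0; -0.046 0.001 0.068 0",
)

```text
t: 45.4
eef_pos: [0.7116, -0.0484, 0.087]
tool_rot: [0.0, 0.658, 0.753, 0.0]
contact_force: [0.3, 0.5, 0.9]
gripper_width: 0.18
grasp_force: 19.5
```

```bash
python3 -c "
from h import *
d=shot('side'); q=shot('scene'); o=bot.get_obs(); print(o['eef_pos'],o['grasp_force'],o['contact_force'])
for r in (d,q): print([(np.round(x['xyz'],3).tolist(),round(x['confidence'],2)) for x in bot.landmark_of(r,'scoop_nose')])
yz(-.12,.14,.005,.26,.68,.725,'scene',8)
"
```

```text
[ 0.7106 -0.0499  0.0855] 19.483475983142853 [ 0.6249  0.2743 -0.2935]
[([0.691, 0.084, 0.006], 0.62)]
[([0.693, 0.082, 0.005], 0.6)]
-96 [70. 89.] -88 [ 75. 112.] -80 [ 87. 252.] -72 [ 93. 110.] -64 [ 92. 134.] -56 [ 87. 105.] -24 [24. 91.] -16 [ 73. 252.] -8 [ 67. 252.] 0 [33. 83.] 8 [38. 80.] 16 [57. 77.] 24 [25. 77.] 32 [22. 47.] 40 [19. 46.] 48 [16. 43.] 56 [14. 39.] 64 [10. 36.] 72 [ 7. 34.] 80 [ 5. 31.] 88 [13. 28.]
```

Request:
send_rows(
  deltas="-0.006 0 0.014 0; -0.011 0 0.027 0; -0.015 0 0.04 0; -0.018 0 0.05 0; -0.018 0 0.055 0",
)

```text
t: 46.15
eef_pos: [0.7136, -0.0661, 0.0337]
tool_rot: [-0.0, 0.658, 0.753, -0.001]
contact_force: [-13.3, -3.2, 35.2]
gripper_width: 0.182
grasp_force: 25.9
```

```bash
python3 -c "
from h import *
q=shot('scene'); o=bot.get_obs(); print(o['eef_pos'],o['grasp_force'],o['contact_force'])
for r in (q,): print([(np.round(x['xyz'],3).tolist(),round(x['confidence'],2)) for x in bot.landmark_of(r,'scoop_nose')])
yz(-.13,.14,.0,.26,.68,.73,'scene',8)
"
```

```text
[ 0.7134 -0.0661  0.0336] 23.388387858867645 [-6.6713 -1.7942 15.0274]
[([0.692, 0.085, 0.007], 0.88), ([0.705, -0.019, 0.002], 0.34)]
-130 [1. 4.] -122 [0. 4.] -114 [1. 4.] -106 [  1. 234.] -98 [  2. 251.] -90 [ 1. 49.] -82 [ 1. 50.] -74 [ 1. 96.] -66 [ 1. 74.] -58 [0. 4.] -50 [ 1. 49.] -42 [ 1. 49.] -34 [  1. 198.] -26 [  1. 237.] -18 [ 1. 49.] -10 [ 1. 49.] -2 [ 1. 49.] 6 [ 2. 49.] 14 [ 2. 26.] 22 [ 2. 26.] 30 [ 2. 27.] 38 [ 1. 26.] 46 [ 2. 26.] 54 [ 1. 27.] 62 [ 1. 26.] 70 [ 1. 26.] 78 [ 1. 26.] 86 [ 1. 26.] 94 [1. 5.] 102 [0. 4.] 110 [0. 3.] 118 [0. 2.] 126 [0. 1.] 134 [0. 2.]
```

Request:
send_rows(
  deltas="0 0 0 0; 0 0 0 0; 0 0 -0.02 0; 0 0 -0.06 0; 0 0 -0.1 0",
  claw=0.5,
)

```text
t: 46.8
eef_pos: [0.7131, -0.0647, 0.1336]
tool_rot: [-0.001, 0.657, 0.754, -0.0]
contact_force: [0.5, -0.0, 0.2]
gripper_width: 0.502
grasp_force: 0.0
```

Request:
send_rows(
  deltas="0 0 -0.05 0; 0.03 -0.02 -0.09 0; 0.07 -0.04 -0.11 0; 0.11 -0.065 -0.13 0; 0.15 -0.08 -0.14 0",
)

```text
t: 47.3
eef_pos: [0.613, 0.0739, 0.2755]
tool_rot: [0.001, 0.657, 0.753, 0.001]
contact_force: [0.6, 0.4, 0.4]
gripper_width: 0.498
grasp_force: 0.0
```

Request:
send_rows(
  deltas="0.04 -0.015 0 0; 0.08 -0.025 -0.01 0; 0.1 -0.035 -0.02 0; 0.1 -0.035 -0.02 0",
)

```text
t: 47.7
eef_pos: [0.5638, 0.1724, 0.2954]
tool_rot: [0.0, 0.654, 0.756, 0.002]
contact_force: [-0.2, -0.1, 1.2]
gripper_width: 0.5
grasp_force: 0.0
```

```bash
python3 -c "
from h import *
w=shot('wrist'); q=shot('scene'); d=shot('side'); o=bot.get_obs(); print(o['t'],o['eef_pos'],o['contact_force'])
print('wrist pieces',[(np.round(x['xyz'],3).tolist(),round(x['confidence'],2)) for x in bot.landmark_of(w,'piece0')])
P,(v,u)=world(w); m=(abs(P[:,0]-.561)<.028)&(abs(P[:,1]-.248)<.028)&(P[:,2]<.1)
C=P[m]; rgb=w['img'][v[m],u[m]].astype(int); br=(rgb[:,0]>rgb[:,2]+15)
print(m.sum(),'brown',br.sum(), C[br].min(0) if br.any() else '',C[br].max(0) if br.any() else '')
mask=np.zeros((420,560),np.uint8); mask[v[m][br],u[m][br]]=1; n,l,st,ce=cv2.connectedComponentsWithStats(mask); print(st[1:,4],ce[1:])
hsv=cv2.cvtColor(w['img'],cv2.COLOR_RGB2HSV)
for p in (q,d):
  for n in ('cup','jar_tipped','scoop','mat','scoop_nose','piece0'): print(n,[(np.round(r['xyz'],3).tolist(),round(r['confidence'],2)) for r in bot.landmark_of(p,n)][:3])
"
```

```text
47.85 [0.5661 0.166  0.2926] [-0.4512 -0.4043 -0.4624]
wrist pieces [([0.563, 0.256, 0.018], 0.71), ([0.569, 0.267, 0.032], 0.48), ([0.579, 0.262, 0.019], 0.44)]
3073 brown 422 [0.5537 0.2501 0.0086] [0.5875 0.274  0.0428]
[422] [[297.6635 104.1777]]
cup [([0.559, 0.254, 0.054], 0.9), ([0.38, 0.226, 0.039], 0.9)]
jar_tipped [([0.561, 0.072, 0.058], 0.84), ([0.411, -0.152, 0.028], 0.66)]
scoop [([0.702, -0.011, 0.0], 0.63)]
mat [([0.705, -0.017, 0.004], 0.62), ([0.713, -0.041, 0.039], 0.16)]
scoop_nose [([0.693, 0.087, 0.008], 0.83)]
piece0 [([0.562, -0.115, 0.046], 0.53), ([0.559, -0.021, 0.003], 0.41)]
cup [([0.559, 0.248, 0.058], 0.93), ([0.381, 0.226, 0.04], 0.81)]
jar_tipped [([0.561, 0.073, 0.055], 0.96), ([0.41, -0.155, 0.026], 0.76), ([0.693, 0.088, 0.007], 0.7)]
scoop []
mat [([0.711, -0.017, 0.002], 0.83), ([0.708, -0.038, 0.044], 0.33)]
scoop_nose []
piece0 []
```

All three pieces are in the cup, the scoop is level on the mat, both containers stand on their marks, and the robot is clear. I'll hand it in.

```bash
python3 -c "
from station import bot
print(bot.hand_in())"
```

```text
the job is handed in; nothing more can be done
None
```

I handed the job in at about 48 s of the 72 s allowed, but no verdict came back: the cup stands on mark 3 holding all three pieces, the red-capped jar stands on mark 2, and the scoop lies level on its mat.

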